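# Clamp glued drawer pulls in the jig and start the set timer

### The job

First clear the offcut out of the clamping jig into the scrap box, then lay every drawer pull lying on the bench flat in the jig's channel, ribs up and lengthwise along it, wholly between the jaw and the fence. Screw the round black knob clockwise, regripping as needed, until it is fully home and the jaw holds all the pulls square against the fence; only then turn the timer's pointer knob to the two-dot mark. Do not knock over the glue bottle or the screw jar.

Things in the scene. Friction and masses are not known exactly. Their poses are not given: they have to be found in the camera images.
- jig: Fixed clamping jig. Origin: centre of the underside of its plywood bed, z up, y along the channel; bed 102 x 280 x 10 mm (x, y, z). Wooden fence on it from x = 22 to 42 mm, 250 mm long, top at z = 30 mm. The knob's grey housing, 64 x 80 x 50 mm high, is centred at x = -86 mm, y = 0. Clamped pulls have their centres at jig x = 4 mm.
- jaw: Dark wooden jaw bar facing the fence, 20 x 250 x 18 mm; origin at its centre, 20 mm above the bench. Knob at 0: its face is at jig x = -25 mm (channel 47 mm wide). The knob drives it to +x by 0.892 mm per rad, 14 mm in all; it pushes the pulls along, squares them against the fence, touches at about 12.3 rad and then yields on a spring (8 N per mm, 3 mm by the end stop).
- clamp_screw (a joint): Turn of the jig's round knurled knob in rad, growing clockwise seen from above, from 0 (jaw open) to the end stop at 15.7 (2.5 turns, fully home). Starts between 0 and 1.5. Turns without rising, stays where left (friction about 0.06 N m), and turning it back opens the jaw.
- screw_grip (a point): On the knob's vertical axis, 72 mm above the bench (jig x = -85 mm, y = 0). The knob is a black cylinder 40 mm in diameter from 56 to 84 mm above the bench, with a white line on top; grip it across the diameter from above at any yaw.
- timer: Fixed grey bench timer, 80 x 80 x 34 mm high, origin at the centre of its underside. White round face on top with four marks on its -x side, at directions (rad about z from the timer's +x) 4.04 a dash, 3.44 one dot, 2.84 two dots, 2.24 three dots.
- timer_dial (a joint): Turn of the timer's pointer knob in rad, growing clockwise seen from above. Spring detents hold it at 0 (dash), 0.6 (one dot), 1.2 (two dots), 1.8 (three dots); stops just beyond the outer ones. Starts near the dash. Takes up to about 0.15 N m past a detent: grip the bar firmly (about 40 N).
- dial_grip (a point): On the pointer knob's vertical axis, 52 mm above the bench. The knob is a bar 40 mm long (the point's x), 11 mm wide (y), from 40 to 62 mm above the bench, on a disc of 34 mm diameter; its pointer end with a white line lies along the point's -x. The point turns with the knob.
- offcut: Plywood offcut 22 x 60 x 46 mm (x, y, z), 40 g, starts standing lengthwise in the jig's channel. Origin: centre of its underside.
- scrap_box: Fixed open cardboard box 130 x 110 x 55 mm high (x, y, z), wall 6 mm, origin at the centre of its underside. The offcut must be inside.
- pull1: Wooden drawer pull, one of up to four alike, 2 to 4 of them present (None for one that is absent). Base 36 x 50 x 18 mm (x, y, z), half light and half dark wood, with a rib 14 mm wide in x, 42 mm long in y, from z = 18 to 44 mm, on top. Origin: centre of the underside; y is its length. About 70 g. Either way round will do.
- pull2: Wooden drawer pull, one of up to four alike, 2 to 4 of them present (None for one that is absent). Base 36 x 50 x 18 mm (x, y, z), half light and half dark wood, with a rib 14 mm wide in x, 42 mm long in y, from z = 18 to 44 mm, on top. Origin: centre of the underside; y is its length. About 70 g. Either way round will do.
- pull3: Wooden drawer pull, one of up to four alike, 2 to 4 of them present (None for one that is absent). Base 36 x 50 x 18 mm (x, y, z), half light and half dark wood, with a rib 14 mm wide in x, 42 mm long in y, from z = 18 to 44 mm, on top. Origin: centre of the underside; y is its length. About 70 g. Either way round will do.
- pull4: Wooden drawer pull, one of up to four alike, 2 to 4 of them present (None for one that is absent). Base 36 x 50 x 18 mm (x, y, z), half light and half dark wood, with a rib 14 mm wide in x, 42 mm long in y, from z = 18 to 44 mm, on top. Origin: centre of the underside; y is its length. About 70 g. Either way round will do.
- glue_bottle: White glue bottle, 52 mm diameter, 110 mm high, standing left of the jig; a bystander. Origin: centre of its underside.
- screw_jar: Glass jar, 64 mm diameter, 75 mm high, standing on the robot's side of the jig; a bystander. Origin: centre of its underside.

How it is judged:
By the outcome, as a careful person would: the job done as asked, in the order asked, and still so for the second after the job is handed in, with the robot touching nothing.
Of pull1, pull2, pull3, pull4 only 2 to 4 are there at a start; the rules pass over those that are not, and their reading is None.
At some moment in a run one of pull1, pull2, pull3, pull4 may be knocked a few centimetres aside while the robot is not near it.
Once in a run the grip may slacken for a moment while it holds something.
It also fails if it takes over 210 s, if anything falls off the work surface, if the arm or the gripper's body presses on something with over 40 N, if the wrist force passes 120 N, or if a joint passes its speed limit or range.

### The arm

A 6-joint arm with a two-finger parallel gripper is mounted at the origin on the work surface. World frame = base frame: x ahead of the robot, y to its left, z up, the work surface at z = 0. Lengths are in mm, angles in rad, forces in N, time in s.
With the tool pointing down it reaches from about 350 to 950 mm from the base axis. Payload 17.4 kg.
Tool frame: the origin (TCP) lies at the very end of the fingers, on their centre line; the grasp point (between the pads) lies 19 mm behind it; z points along the fingers, y is the line along which they close (so a half turn about z gives the same grasp; the last joint's range is limited). The gripper opens to 93 mm and grips with 3 to 60 N. Pads are 15 mm wide; open, the fingers measure 128 mm over their backs; the gripper's body (75 mm by 188 mm) begins 65 mm behind the grasp point.
Start: joints at [-1.307, 0.116, 1.442, -0, 1.584, -0.038], TCP at [200.627, -644.501, 218.646] pointing down, gripper open.
Joint ranges: [-2.83, 2.83], [-0.83, 2.19], [0.07, 2.5], [-1.14, 4.28], [0.01, 3], [-2.97, 2.97]. Speed limits (rad/s): [1.89, 1.89, 2.22, 3.14, 3.14, 3.14].

### API

Orientations are given as a 3x3 rotation matrix whose columns are the frame's x, y, z axes.
In Python, from cell import env, vision gives the robot as it stands.
- The arm moves only by the shell command python3 -m inch 'ROWS'. ROWS is JSON, a list of rows, each a list of 3 entries, a list of its own where there are three numbers: the turn, a rotation vector about the tool's x, y, z in rad, then the shift along the tool's x, y, z in mm, then the closure, from -1 (fully open) to 1 (shut), so that 0 is half open. A call has 1 to 5 rows; each row shifts and turns the commanded pose from where the row before left it, along the tool's axes as they then stand; what a row does not reach is not made up. A row lasts 1/12 s, in which the tool goes at most 41.7 mm and 7.16 degrees, less where a joint would pass 70% of its speed; a pose out of reach is approached as far as the arm can. A call is refused whole if a number of a shift passes 41.7 or a number of a turn 0.125, either way. A call with a gripper value outside its range is refused whole. The fingers move at their own pace and stop on an object; the grip force is fixed at half the most. Time passes only in rows, so rows that do not move let the fingers close. It gives the time, the measured TCP pose, the force, the opening and the grip force at its end, in the units of the state.
- env.state(): the state, without advancing time (a new reading comes with each control period).
- vision.camera(name): name is "scene" or "side" or "wrist"; returns a dict with "img" (384x512x3 uint8, blue, green, red), "depth" (384x512 float32, mm along the optical axis (not along the pixel's ray), 0 where there is no reading), "fovy" (degrees; the focal length in pixels is half the picture's height over the tangent of half this angle, whatever the lens; pixels are square), "cx", "cy" (the principal point, pixels), "position" and "orientation" of the camera in the world; the wrist camera has in their place "hand_eye" (4x4, takes a point from camera to tool coordinates, whose origin is the TCP and whose axes are the flange's). Camera axes: x right, y up, looking along -z (the intrinsics and any distortion apply to the point x, -y, -z); pixel columns grow to the right and rows downward; lengths in mm; the calibration is good to about 2 mm. A picture is of the moment at which its call begins: read the wrist's pose just before it.
- env.sign_off(): hands the job in; it is judged then, once.
The state is a dict: "time": time; "joints": joint angles; "joint_velocities": joint speeds; "joint_efforts": joint torques, N m; "tool_pos": TCP position; "tool_rot": TCP orientation; "force": force on the tool from outside, world axes, zero at the start; "ft_torque": the same for the moment, N m; "grip_width": finger opening in mm; "gripper_force": force on a finger pad.
Only numpy, scipy, OpenCV 4.12 (cv2) and the standard library are available. Lean on these libraries where they do the work, as an engineer would, in place of code of your own. Each camera call takes 0.05 s, during which the arm holds its last target. There are 200 camera calls.

## Working session

There is one attempt and no reset: what is moved stays moved. The work goes in short steps, Python scripts to look and compute and a shell command to move; the robot and the scene stay as the last step left them, time stands still between calls to the robot, and variables do not carry over. Pictures are saved under pics/ and viewed, at most 14 in all, crops included, and the job is handed in when it is done.

```bash
ls; mkdir -p pics; cat > h.py <<'E'
import numpy as np, cv2
from cell import env, vision
def cam(n,png=None):
    s=env.state(); c=vision.camera(n)
    if n=="wrist":
        T=np.eye(4); T[:3,:3]=np.array(s["tool_rot"]); T[:3,3]=s["tool_pos"]
        M=T@np.array(c["hand_eye"]); c["R"],c["p"]=M[:3,:3],M[:3,3]
    else: c["R"],c["p"]=np.array(c["orientation"]),np.array(c["position"])
    c["f"]=c["img"].shape[0]/2/np.tan(np.radians(c["fovy"])/2)
    if png: cv2.imwrite("pics/"+png,c["img"])
    return c
def ray(c,u,v): return c["R"]@np.array([(u-c["cx"])/c["f"],-(v-c["cy"])/c["f"],-1.0])
def onz(c,u,v,z):
    d=ray(c,u,v); return c["p"]+d*(z-c["p"][2])/d[2]
def cloud(c):
    h,w=c["depth"].shape; u,v=np.meshgrid(np.arange(w),np.arange(h)); d=c["depth"]
    P=np.stack([(u-c["cx"])/c["f"]*d,-(v-c["cy"])/c["f"]*d,-d],-1)
    return P@c["R"].T+c["p"]
E
python3 - <<'E'
from h import *
s=env.state(); print(s)
a=cam("scene","scene0.png"); b=cam("side","side0.png")
for c in(a,b): print({k:v for k,v in c.items() if k not in("img","depth")})
P=cloud(a); print(P[::48,::64].round(0).tolist())
E
```

```text
pics
{'time': 0.0, 'joints': array([-1.30677633e+00,  1.16484895e-01,  1.44225208e+00,  9.76830211e-06,
        1.58397866e+00, -3.77909810e-02]), 'joint_velocities': array([ 0.0002992 , -0.00050381,  0.00061271, -0.00158137, -0.00104555,
       -0.00042018]), 'joint_efforts': array([-2.19678572e-03, -7.21262527e+01, -6.22607231e+01,  7.79537810e-02,
        2.39002513e-02, -5.92393940e-05]), 'tool_pos': array([ 200.59310897, -644.30251858,  217.91409646]), 'tool_rot': array([[ 9.54799712e-01,  2.97249777e-01, -2.83627633e-04],
       [ 2.97249907e-01, -9.54799095e-01,  1.08661626e-03],
       [ 5.21890337e-05, -1.12180918e-03, -9.99999369e-01]]), 'force': array([-0.37852907,  0.1195198 ,  0.11163942]), 'ft_torque': array([-0.03783194, -0.03718747, -0.00844687]), 'gripper_force': 0.0, 'grip_width': 93.09262966418656}
{'fovy': 45.475871281793786, 'cx': 246.61798391280968, 'cy': 196.7912556317046, 'position': array([ 996.81927063, -535.22642525,  968.36421769]), 'orientation': array([[ 0.73760423, -0.52218919,  0.42808696],
       [ 0.67519927,  0.56403066, -0.47536866],
       [ 0.006
[... 1587 characters left out ...]
.0, -2.0], [75.0, -266.0, -1.0], [205.0, -147.0, -0.0], [336.0, -28.0, 2.0], [466.0, 93.0, 1.0], [595.0, 216.0, -1.0], [726.0, 338.0, -2.0], [857.0, 457.0, 1.0]], [[93.0, -467.0, -1.0], [213.0, -357.0, -1.0], [357.0, -257.0, 35.0], [453.0, -137.0, 2.0], [577.0, -32.0, 12.0], [692.0, 84.0, 2.0], [812.0, 195.0, 1.0], [933.0, 305.0, 3.0]], [[220.0, -536.0, -0.0], [331.0, -434.0, 1.0], [442.0, -333.0, 2.0], [553.0, -231.0, 2.0], [662.0, -127.0, -1.0], [774.0, -26.0, 1.0], [889.0, 56.0, 34.0], [997.0, 739.0, -756.0]], [[329.0, -595.0, 0.0], [433.0, -500.0, 1.0], [535.0, -406.0, -0.0], [637.0, -310.0, -3.0], [741.0, -216.0, 1.0], [845.0, -122.0, 4.0], [948.0, -25.0, 1.0], [1095.0, 537.0, -745.0]]]
```

```bash
python3 -c "
import cv2,numpy as np
a=cv2.imread('pics/scene0.png');cv2.imwrite('pics/v0.png',cv2.resize(a,(800,600)))
b=cv2.imread('pics/side0.png');cv2.imwrite('pics/v1.png',cv2.resize(b,(800,600)))"
```

```text
(no output)
```

View pics/v0.png

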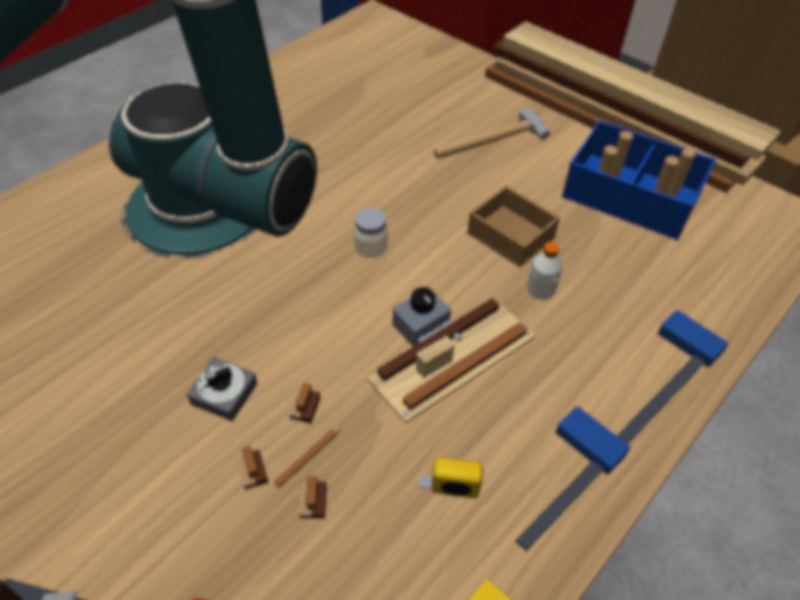

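View pics/v1.png

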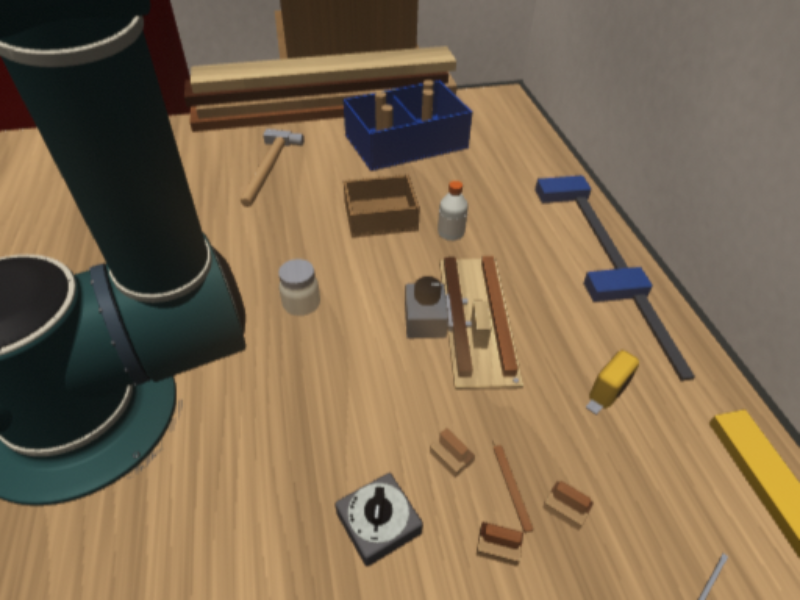

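```bash
python3 - <<'E'
from h import *
a=cam("scene"); b=cam("side")
H=np.zeros((600,550)); V=np.zeros((600,550,3),np.uint8)+60   # 1 cell = 1.2mm ; x 250..910 -> col ; y  400..-320 -> row
for c in (b,a):
    P=cloud(c).reshape(-1,3); C=c["img"].reshape(-1,3)
    i=((400-P[:,1])/1.2).astype(int); j=((P[:,0]-250)/1.2).astype(int)
    k=(c["depth"].ravel()>0)&(i>=0)&(i<600)&(j>=0)&(j<550)&(P[:,2]<140)
    o=np.argsort(P[k,2])
    V[i[k][o],j[k][o]]=C[k][o]; np.maximum.at(H,(i[k],j[k]),P[k,2])
V=cv2.morphologyEx(V,cv2.MORPH_CLOSE,np.ones((3,3))); cv2.imwrite("pics/top.png",V)
m=(H>12).astype(np.uint8); m=cv2.morphologyEx(m,cv2.MORPH_CLOSE,np.ones((5,5)));m=cv2.morphologyEx(m,cv2.MORPH_OPEN,np.ones((5,5)))
n,l,st,ce=cv2.connectedComponentsWithStats(m)
for q in range(1,n):
    if st[q,4]<150: continue
    r=cv2.minAreaRect(np.argwhere(l==q)[:,::-1].astype(np.float32))
    print(q,"xy",(250+r[0][0]*1.2).__round__(),(400-r[0][1]*1.2).__round__(),"size",np.round(np.array(r[1])*1.2),"yawdeg",round(-r[2]),"h",np.percentile(H[l==q],95).round())
E
```

```text
1 xy 448 360 size [11. 80.] yawdeg -2 h 55.0
2 xy 509 351 size [135. 101.] yawdeg -1 h 55.0
3 xy 871 244 size [271.  76.] yawdeg -90 h 34.0
4 xy 633 276 size [45. 57.] yawdeg -76 h 108.0
5 xy 554 60 size [248. 132.] yawdeg -86 h 57.0
6 xy 333 151 size [61. 66.] yawdeg -90 h 76.0
8 xy 645 48 size [ 30. 257.] yawdeg -11 h 31.0
9 xy 861 -15 size [228.  96.] yawdeg -90 h 34.0
11 xy 255 21 size [83. 10.] yawdeg -90 h 138.0
13 xy 759 -121 size [36. 74.] yawdeg -55 h 63.0
14 xy 502 -175 size [51. 41.] yawdeg -61 h 44.0
15 xy 388 -245 size [83. 85.] yawdeg -72 h 44.0
16 xy 890 -259 size [119.  37.] yawdeg -90 h 23.0
17 xy 624 -275 size [52. 40.] yawdeg -46 h 44.0
18 xy 525 -303 size [54. 41.] yawdeg -27 h 44.0
```

View pics/top.png

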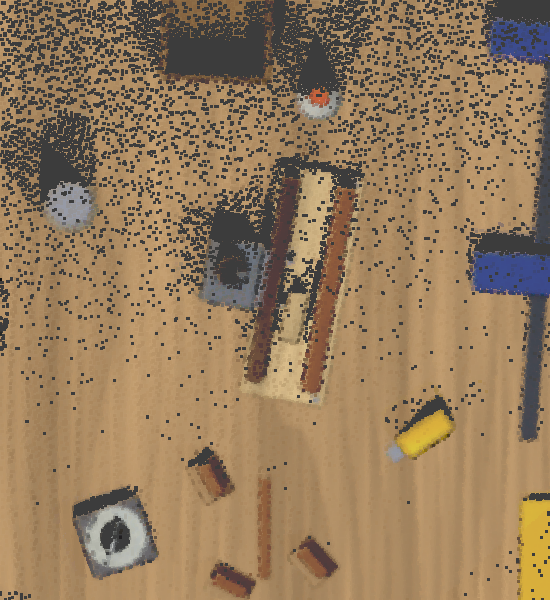

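```bash
cat >> h.py <<'E'
def go(x,y,z,phi=None):
    s=env.state(); R=np.array(s["tool_rot"]); p=np.array(s["tool_pos"]); f=np.arctan2(R[1,0],R[0,0])
    d=R.T@(np.array([x,y,z])-p)
    print("t %.1f pos"%s["time"],p.round(1),"phi %.3f"%f,"shift tool",d.round(1),"n>=%.1f"%(np.linalg.norm(d)/40))
    if phi is not None:
        dt=-(phi-f); print("turn z %.3f"%dt,"n>=%.1f"%(abs(dt)/.12),"j6 %.2f"%s["joints"][5])
        c,q=np.cos(phi),np.sin(phi); R2=np.array([[c,q,0],[q,-c,0],[0,0,-1]]); print("shift after turn",(R2.T@(np.array([x,y,z])-p)).round(1))
E
python3 -m inch '[[[0,0,0],[29,-25.5,-4],-1],[[0,0,0],[29,-25.5,-4],-1],[[0,0,0],[29,-25.5,-4],-1],[[0,0,0],[29,-25.5,-4],-1],[[0,0,0],[29,-25.5,-4],-1]]' | tail -c 400
python3 -m inch '[[[0,0,0],[29,-25.5,-4],-1],[[0,0,0],[29,-25.5,-4],-1],[[0,0,0],[29,-25.5,-4],-1],[[0,0,0],[29,-25.5,-4],-1],[[0,0,0],[29,-25.5,-4],-1]]' >/dev/null
python3 -c "
from h import *
cam('wrist','w0.png')
go(598,16,300,1.386)"
```

```text
time: 0.62
tool_pos: [301.6, -478.0, 238.6]
tool_rot: [[0.955, 0.297, -0.0], [0.297, -0.955, 0.0], [0.0, -0.0, -1.0]]
force: [0.6, -0.9, -0.0]
grip_width: 93.0
gripper_force: 0.0
t 1.1 pos [ 405.1 -308.8  260. ] phi 0.304 shift tool [ 281.5 -252.   -39.2] n>=9.5
turn z -1.082 n>=9.0 j6 0.56
shift after turn [354.7 130.  -40. ]
```

View pics/w0.png

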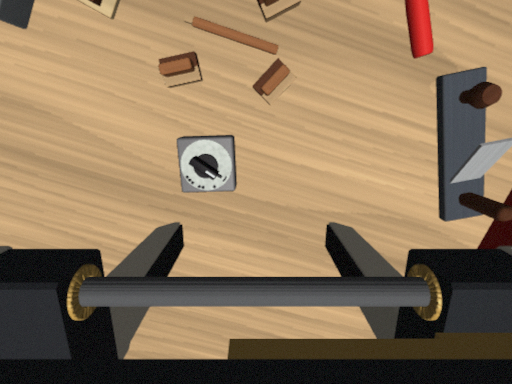

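```bash

python3 -m inch '[[[0,0,0],[28,-25,-4],-1],[[0,0,0],[28,-25,-4],-1],[[0,0,0],[28,-25,-4],-1],[[0,0,0],[28,-25,-4],-1],[[0,0,0],[28,-25,-4],-1]]' >/dev/null
python3 -m inch '[[[0,0,0],[28,-25,-4],-1],[[0,0,0],[28,-25,-4],-1],[[0,0,0],[28,-25,-4],-1],[[0,0,0],[28,-25,-4],-1],[[0,0,0],[28,-25,-4],-1]]' >/dev/null
python3 -m inch '[[[0,0,-0.12],[0,0,0],-1],[[0,0,-0.12],[0,0,0],-1],[[0,0,-0.12],[0,0,0],-1],[[0,0,-0.12],[0,0,0],-1],[[0,0,-0.12],[0,0,0],-1]]' >/dev/null
python3 -m inch '[[[0,0,-0.12],[0,0,0],-1],[[0,0,-0.12],[0,0,0],-1],[[0,0,-0.12],[0,0,0],-1],[[0,0,-0.12],[0,0,0],-1],[[0,0,0],[0,0,0],-1]]'
python3 -c "
from h import *
c=cam('wrist','w1.png')
go(598,16,300,1.386)
print(onz(c,256,100,0),onz(c,0,0,0),onz(c,511,0,0),onz(c,256,240,0))"
```

```text
time: 2.75
tool_pos: [594.7, 7.0, 298.5]
tool_rot: [[0.182, 0.983, -0.0], [0.983, -0.182, -0.0], [-0.0, -0.0, -1.0]]
force: [0.4, -0.8, 0.1]
grip_width: 92.7
gripper_force: 0.0
t 2.8 pos [594.7   7.  298.5] phi 1.380 shift tool [ 9.4  1.5 -1.5] n>=0.2
turn z -0.006 n>=0.1 j6 0.16
shift after turn [ 9.4  1.6 -1.5]
[616.1479837  103.33105041   0.        ] [272.92944677 307.69834813   0.        ] [ 1.00741917e+03  1.72136312e+02 -5.68434189e-14] [ 572.40895048 -136.46037873    0.        ]
```

View pics/w1.png

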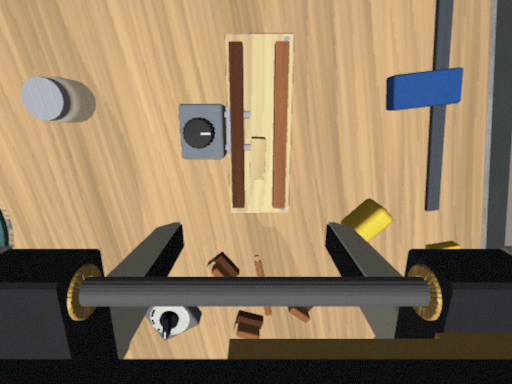

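```bash
python3 - <<'E'
from h import *
c=cam('wrist')
b=[onz(c,*q,10)[:2] for q in((225,34),(293,34),(289,212),(232,212))]
print(np.round(b),"w",np.linalg.norm(b[0]-b[1]),"l",np.linalg.norm(b[1]-b[2]),np.linalg.norm(b[0]-b[3]))
P=cloud(c); z=P[...,2]
def rect(m,n):
    p=P[m][:,:2].astype(np.float32); r=cv2.minAreaRect(p); print(n,len(p),np.round(r[0]),np.round(r[1]),"%.3f rad"%np.radians(r[2]),"h",np.median(z[m]).round(1))
roi=np.zeros(z.shape,bool); roi[20:225,220:300]=1
m=roi&(abs(z-10)<4); rect(m,"bed")
hsv=cv2.cvtColor(c["img"],cv2.COLOR_BGR2HSV)
roi[:]=0; roi[30:220,265:296]=1; rect(roi&(z>26)&(z<36),"fence")
roi[:]=0; roi[30:220,222:248]=1; rect(roi&(z>25)&(z<36),"jaw")
roi[:]=0; roi[100:200,240:275]=1; rect(roi&(z>50)&(z<60),"offcut")
roi[:]=0; roi[100:170,175:225]=1; rect(roi&(z>78),"knob"); rect(roi&(z>44)&(z<54),"housing")
cc=onz(c,198,133,84); print("knob",cc)
E
```

```text
[[589. 202.]
 [688. 183.]
 [639. -90.]
 [541. -71.]] w 100.12851785999878 l 277.47412995177547 277.51777869531054
bed 6065 [611.  57.] [280. 106.] 1.393 rad h 10.2
fence 2185 [645.  51.] [248.  20.] 1.391 rad h 30.2
jaw 2363 [576.  62.] [250.  33.] 1.399 rad h 29.1
offcut 587 [603.  18.] [59. 22.] 1.349 rad h 56.3
knob 737 [558.  67.] [41. 97.] 1.416 rad h 84.2
housing 1608 [528.  71.] [80. 64.] 1.389 rad h 50.1
knob [530.77979136  72.23885102  84.        ]
```

```bash

python3 -m inch '[[[0,0,0.03],[0,0,0],0],[[0,0,0],[12.3,6.2,30],0],[[0,0,0],[0,0,40],0],[[0,0,0],[0,0,40],0],[[0,0,0],[0,0,40],0]]' >/dev/null
python3 -m inch '[[[0,0,0],[0,0,40],0],[[0,0,0],[0,0,15],0],[[0,0,0],[0,0,0],0],[[0,0,0],[0,0,0],0]]'
python3 -c "
from h import *
go(603,18,34,1.35)"
```

```text
time: 3.6
tool_pos: [603.4, 17.7, 93.8]
tool_rot: [[0.22, 0.975, -0.001], [0.975, -0.22, -0.0], [-0.0, -0.001, -1.0]]
force: [-0.8, -0.5, 0.6]
grip_width: 46.5
gripper_force: 0.0
t 3.6 pos [603.4  17.7  93.8] phi 1.349 shift tool [ 0.2 -0.4 59.8] n>=1.5
turn z -0.001 n>=0.0 j6 0.21
shift after turn [ 0.2 -0.5 59.8]
```

Descend, close, lift.

```bash

python3 -m inch '[[[0,0,0],[0,0,30],0],[[0,0,0],[0,0,20],0],[[0,0,0],[0,0,9],0],[[0,0,0],[0,0,0],0],[[0,0,0],[0,0,0],1]]' >/dev/null
python3 -m inch '[[[0,0,0],[0,0,0],1],[[0,0,0],[0,0,0],1],[[0,0,0],[0,0,0],1],[[0,0,0],[0,0,0],1],[[0,0,0],[0,0,0],1]]'
python3 -m inch '[[[0,0,0],[0,0,-20],1],[[0,0,0],[0,0,-40],1],[[0,0,0],[0,0,-40],1],[[0,0,0],[0,0,-40],1],[[0,0,0],[0,0,0],1]]'
python3 -c "
from h import *
go(509,351,170)"
```

```text
time: 4.43
tool_pos: [604.0, 17.8, 35.7]
tool_rot: [[0.217, 0.976, 0.001], [0.976, -0.217, -0.0], [0.0, 0.001, -1.0]]
force: [-1.2, 0.5, 6.5]
grip_width: 21.7
gripper_force: 29.6
time: 4.85
tool_pos: [605.8, 17.8, 183.7]
tool_rot: [[0.217, 0.976, 0.01], [0.976, -0.217, -0.0], [0.002, 0.01, -1.0]]
force: [0.7, 0.1, 0.6]
grip_width: 22.3
gripper_force: 29.6
t 4.8 pos [605.8  17.8 183.7] phi 1.352 shift tool [ 304.2 -167.    12.7] n>=8.7
```

```bash

python3 -m inch '[[[0,0,0],[31,-17,0],1],[[0,0,0],[31,-17,0],1],[[0,0,0],[31,-17,0],1],[[0,0,0],[31,-17,0],1],[[0,0,0],[31,-17,0],1]]' |tail -2
python3 - <<'E'
from h import *
c=cam('wrist','w2.png'); P=cloud(c); z=P[...,2]
m=(z>45)&(z<62)&(P[...,1]>280)&(P[...,1]<480)&(P[...,0]>400)&(P[...,0]<600)
p=P[m][:,:2].astype(np.float32); r=cv2.minAreaRect(p); print(len(p),r,np.median(z[m]))
go(509,355,170)
E
```

```text
grip_width: 22.0
gripper_force: 29.6
2415 ((509.85992431640625, 346.83837890625), (88.25105285644531, 130.00704956054688), 87.93004608154297) 54.59608462639278
t 5.3 pos [552.  193.7 174.7] phi 1.354 shift tool [148.3 -76.8   5.1] n>=4.2
```

```bash

python3 -m inch '[[[0,0,0],[30,-15.5,0],1],[[0,0,0],[30,-15.5,0],1],[[0,0,0],[30,-15.5,0],1],[[0,0,0],[30,-15.5,0],1],[[0,0,0],[30,-15.5,0],1]]' >/dev/null
python3 -m inch '[[[0,0,0],[0,0,0],1],[[0,0,0],[0,0,40],1],[[0,0,0],[0,0,40],1],[[0,0,0],[0,0,30],1],[[0,0,0],[0,0,15],1]]' 
python3 -m inch '[[[0,0,0],[0,0,8],1],[[0,0,0],[0,0,0],1],[[0,0,0],[0,0,0],0.1],[[0,0,0],[0,0,0],0.1],[[0,0,0],[0,0,0],0.1]]' 
python3 -m inch '[[[0,0,0],[0,0,0],0.1],[[0,0,0],[0,0,-40],0.1],[[0,0,0],[0,0,-40],0],[[0,0,0],[0,0,-40],0],[[0,0,0],[0,0,-40],0]]' 
python3 -c "
from h import *
go(480,-190,300,.5)"
```

```text
time: 6.15
tool_pos: [509.6, 349.7, 45.3]
tool_rot: [[0.217, 0.976, -0.004], [0.976, -0.217, -0.002], [-0.003, -0.003, -1.0]]
force: [-0.6, 1.4, -0.4]
grip_width: 22.2
gripper_force: 29.6
time: 6.57
tool_pos: [512.0, 351.3, 43.7]
tool_rot: [[0.217, 0.976, 0.002], [0.976, -0.217, 0.001], [0.002, 0.002, -1.0]]
force: [-0.1, -0.8, -0.2]
grip_width: 37.4
gripper_force: 0.0
time: 6.98
tool_pos: [510.9, 350.6, 204.4]
tool_rot: [[0.217, 0.976, 0.001], [0.976, -0.217, 0.001], [0.001, 0.001, -1.0]]
force: [0.5, 0.4, -0.1]
grip_width: 46.3
gripper_force: 0.0
t 7.0 pos [510.9 350.6 204.4] phi 1.352 shift tool [-534.4   87.4  -95.9] n>=13.7
turn z 0.852 n>=7.1 j6 0.78
shift after turn [-286.3  459.6  -95.6]
```

```bash

python3 -m inch '[[[0,0,0],[-34.5,10,-7],0],[[0,0,0],[-34.5,10,-7],0],[[0,0,0],[-34.5,10,-7],0],[[0,0,0],[-34.5,10,-7],0],[[0,0,0],[-34.5,10,-7],0]]' >/dev/null
python3 -m inch '[[[0,0,0],[-34.5,10,-7],0],[[0,0,0],[-34.5,10,-7],0],[[0,0,0],[-34.5,10,-7],0],[[0,0,0],[-34.5,10,-7],0],[[0,0,0],[-34.5,10,-7],0]]' >/dev/null
python3 -m inch '[[[0,0,0],[-34.5,10,-5],0],[[0,0,0],[-34.5,10,-5],0],[[0,0,0],[-34.5,10,-5],0],[[0,0,0],[-34.5,10,-5],0],[[0,0,0],[-34.5,10,-5],0]]' >/dev/null
python3 -m inch '[[[0,0,0],[-34.5,10,0],0],[[0,0,0],[-34.5,10,0],0],[[0,0,0],[0,0,0],0],[[0,0,0],[0,0,0],0]]' 
cat > pulls.py <<'E'
from h import *
import sys
c=cam('wrist',sys.argv[1] if len(sys.argv)>1 else None); P=cloud(c); z=P[...,2]; ok=c["depth"]>0
x,y=P[...,0],P[...,1]
reg=ok&(x>330)&(x<820)&(y>-600)&(y<260)&(z>36)&(z<49)&(np.indices(z.shape)[0]<262)
n,l,st,ce=cv2.connectedComponentsWithStats(reg.astype(np.uint8))
for q in range(1,n):
    if st[q,4]<40: continue
    p=P[l==q][:,:2].astype(np.float32); r=cv2.minAreaRect(p); (w,h),a=r[1],np.radians(r[2])
    if h>w: a+=np.pi/2; w,h=h,w
    print("px",ce[q].round(),st[q,4],"xy",np.round(r[0],1),"size %.0f %.0f"%(w,h),"axis %.3f / %.3f"%(a,a-np.pi),"z %.1f"%np.median(P[l==q][:,2]))
go(0,0,0)
E
python3 pulls.py w3.png
```

```text
time: 8.57
tool_pos: [549.4, -260.1, 296.8]
tool_rot: [[0.22, 0.976, -0.0], [0.976, -0.22, 0.0], [0.0, -0.0, -1.0]]
force: [0.3, 0.1, 0.1]
grip_width: 46.6
gripper_force: 0.0
px [367.  43.] 134 xy [ 745.9 -116.1] size 67 26 axis 1.090 / -2.052 z 43.0
px [211. 118.] 285 xy [ 503.3 -176.8] size 41 14 axis 2.071 / -1.070 z 43.8
px [304. 165.] 245 xy [ 626.2 -276.7] size 42 14 axis 2.312 / -0.830 z 43.8
px [158. 181.] 231 xy [ 395.3 -256.7] size 57 21 axis 1.191 / -1.950 z 42.2
px [246. 196.] 241 xy [ 526.7 -304.2] size 42 14 axis 2.671 / -0.471 z 43.9
t 8.6 pos [ 549.5 -258.9  296.9] phi 1.351 shift tool [ 132.7 -592.8  296.8] n>=16.9
```

View pics/w3.png

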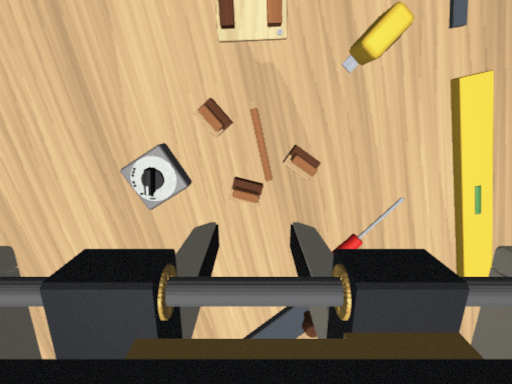

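```bash

python3 -m inch '[[[0,0,-0.12],[0,0,0],0],[[0,0,-0.12],[0,0,0],0],[[0,0,-0.12],[0,0,0],0],[[0,0,-0.12],[0,0,0],0],[[0,0,-0.12],[0,0,0],0]]' >/dev/null
python3 -m inch '[[[0,0,-0.12],[0,0,0],0],[[0,0,0],[20,0,36],0],[[0,0,0],[20,0,36],0],[[0,0,0],[20,0,36],0],[[0,0,0],[20,0,36],0]]' >/dev/null
python3 -m inch '[[[0,0,0],[14,-1,36],0],[[0,0,0],[0,0,37],0],[[0,0,0],[0,0,0],0],[[0,0,0],[0,0,0],0]]' |head -1
python3 -c "
from h import *
go(503.3,-176.8,22,2.071)"; 
```

```text
time: 9.78
t 9.8 pos [ 503.3 -175.6   79.8] phi 2.073 shift tool [-1.2 -0.5 57.8] n>=1.4
turn z 0.002 n>=0.0 j6 -0.89
shift after turn [-1.1 -0.5 57.8]
```

```bash

python3 -m inch '[[[0,0,0],[-1,-0.5,30],0],[[0,0,0],[0,0,20],0],[[0,0,0],[0,0,8],0],[[0,0,0],[0,0,0],0],[[0,0,0],[0,0,0],1]]' >/dev/null
python3 -m inch '[[[0,0,0],[0,0,0],1],[[0,0,0],[0,0,0],1],[[0,0,0],[0,0,0],1],[[0,0,0],[0,0,0],1],[[0,0,0],[0,0,0],1]]'
python3 -m inch '[[[0,0,0],[0,0,-20],1],[[0,0,0],[0,0,-40],1],[[0,0,0],[0,0,-40],1],[[0,0,0.115],[0,0,-20],1],[[0,0,0.115],[0,0,0],1]]' >/dev/null
python3 -m inch '[[[0,0,0.113],[0,0,0],1],[[0,0,0.113],[0,0,0],1],[[0,0,0.113],[0,0,0],1],[[0,0,0.113],[0,0,0],1],[[0,0,0],[0,0,0],1]]'
python3 -c "
from h import *
go(624.8,125.1,100,1.391)"; 
```

```text
time: 10.62
tool_pos: [503.9, -177.9, 22.1]
tool_rot: [[-0.48, 0.877, 0.001], [0.877, 0.48, -0.0], [-0.0, 0.0, -1.0]]
force: [-0.8, 0.7, 5.7]
grip_width: 13.6
gripper_force: 30.0
time: 11.45
tool_pos: [503.6, -177.8, 141.7]
tool_rot: [[0.186, 0.983, -0.0], [0.983, -0.186, 0.0], [0.0, -0.0, -1.0]]
force: [0.7, 0.1, -0.5]
grip_width: 13.5
gripper_force: 30.0
t 11.4 pos [ 503.6 -177.8  141.7] phi 1.384 shift tool [320.1  62.9  41.7] n>=8.2
turn z -0.007 n>=0.1 j6 -0.20
shift after turn [319.7  65.1  41.7]
```

```bash

python3 -m inch '[[[0,0,-0.007],[35.5,7.2,0],1],[[0,0,0],[35.5,7.2,0],1],[[0,0,0],[35.5,7.2,0],1],[[0,0,0],[35.5,7.2,0],1],[[0,0,0],[35.5,7.2,0],1]]' >/dev/null
python3 -m inch '[[[0,0,0],[35.5,7.2,0],1],[[0,0,0],[35.5,7.2,0],1],[[0,0,0],[35.5,7.2,0],1],[[0,0,0],[35.5,7.2,0],1],[[0,0,0],[0,0,40],1]]' >/dev/null
python3 -m inch '[[[0,0,0],[0,0,40],1],[[0,0,0],[0,0,0],1],[[0,0,0],[0,0,0],1]]' 
python3 -c "
from h import *
cam('wrist','w4.png')
go(624.8,125.1,32.5,1.391)"; 
```

```text
time: 12.53
tool_pos: [621.9, 125.4, 60.4]
tool_rot: [[0.17, 0.985, -0.004], [0.985, -0.17, -0.001], [-0.001, -0.004, -1.0]]
force: [0.4, 0.9, 0.5]
grip_width: 14.1
gripper_force: 3.0
t 12.6 pos [623.3 125.4  62.9] phi 1.399 shift tool [-0.   1.6 30.4] n>=0.8
turn z 0.008 n>=0.1 j6 0.33
shift after turn [-0.   1.6 30.4]
```

View pics/w4.png

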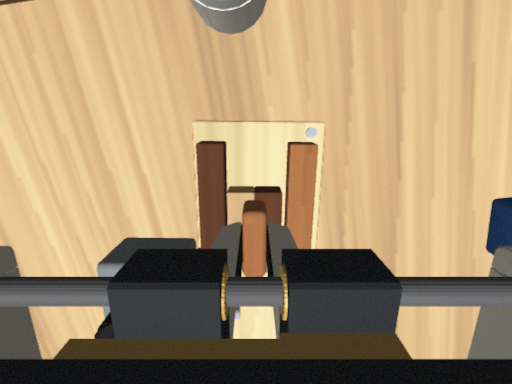

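```bash

python3 -m inch '[[[0,0,0],[0,0,0],1],[[0,0,0],[0,0,0],1],[[0,0,0],[0,0,0],1]]' 
python3 - <<'E'
from h import *
c=cam('wrist'); P=cloud(c)
for u,v in ((255,225),(255,245),(255,265),(240,196),(268,196),(240,210),(268,210),(235,215)): print(u,v,P[v,u].round(1))
go(624.8,125.1,32.5,1.391)
E
```

```text
time: 12.83
tool_pos: [623.9, 125.4, 63.9]
tool_rot: [[0.173, 0.985, 0.003], [0.985, -0.173, 0.0], [0.001, 0.003, -1.0]]
force: [-0.0, -0.0, -1.1]
grip_width: 13.6
gripper_force: 30.0
255 225 [627.5 140.   85.4]
255 245 [625.5 128.3  86.2]
255 265 [623.3 115.7  86.3]
240 196 [619.8 150.9  59.2]
268 196 [637.6 148.2  60.7]
240 210 [618.1 141.7  59.8]
268 210 [636.1 138.9  60.7]
235 215 [614.3 139.2  60.6]
t 12.9 pos [623.7 125.4  63.4] phi 1.397 shift tool [-0.2  1.1 30.9] n>=0.8
turn z 0.006 n>=0.0 j6 0.33
shift after turn [-0.1  1.2 30.9]
```

```bash

python3 -m inch '[[[0,0,0.006],[0,1,20],1],[[0,0,0],[0,0,8],1],[[0,0,0],[0,0,2.5],1],[[0,0,0],[0,0,0],1],[[0,0,0],[0,0,0],1]]'
python3 -m inch '[[[0,0,0],[0,0,0],0.3],[[0,0,0],[0,0,0],0.3],[[0,0,0],[0,0,0],0.3],[[0,0,0],[0,0,-20],0],[[0,0,0],[0,0,-40],0]]'
python3 -m inch '[[[0,0,0],[0,0,-40],0],[[0,0,0],[-30,0,-40],0],[[0,0,0],[-40,-4,-30],0],[[0,0,0],[-40,-4,-20],0],[[0,0,0],[-40,-4,-20],0]]' >/dev/null
python3 -m inch '[[[0,0,0],[-40,-4,-10],0],[[0,0,0],[-40,-4,-10],0],[[0,0,0],[-40,-4,0],0],[[0,0,0],[-40,-4,0],0],[[0,0,0],[-40,-4,0],0]]' >/dev/null
python3 -m inch '[[[0,0,0],[-20,-4,0],0],[[0,0,0],[0,0,0],0],[[0,0,0],[0,0,0],0]]'
python3 pulls.py w5.png
```

```text
time: 13.3
tool_pos: [624.1, 125.3, 31.7]
tool_rot: [[0.179, 0.984, 0.0], [0.984, -0.179, -0.0], [-0.0, 0.0, -1.0]]
force: [-1.6, -0.9, 3.0]
grip_width: 13.8
gripper_force: 30.0
time: 13.72
tool_pos: [621.7, 125.0, 86.9]
tool_rot: [[0.179, 0.984, -0.008], [0.984, -0.179, -0.001], [-0.003, -0.007, -1.0]]
force: [0.1, 1.3, -0.3]
grip_width: 41.7
gripper_force: 0.0
time: 14.8
tool_pos: [526.3, -216.0, 246.5]
tool_rot: [[0.181, 0.983, -0.0], [0.983, -0.181, 0.0], [0.0, -0.0, -1.0]]
force: [-0.2, 0.4, -0.5]
grip_width: 46.4
gripper_force: 0.0
px [411.  68.] 255 xy [ 745.6 -115.8] size 67 27 axis 1.097 / -2.045 z 42.4
px [331. 201.] 298 xy [ 625.9 -276.4] size 41 14 axis 2.313 / -0.828 z 43.7
px [169. 209.] 225 xy [ 398.6 -247.8] size 43 19 axis 1.447 / -1.694 z 42.2
px [153. 209.] 55 xy [ 374. -241.] size 24 10 axis 1.234 / -1.907 z 42.1
px [265. 230.] 292 xy [ 526.5 -304. ] size 41 14 axis 2.669 / -0.473 z 43.7
t 14.8 pos [ 526.7 -215.2  246.5] phi 1.390 shift tool [ 116.9 -556.8  246.5] n>=15.5
```

```bash

python3 -m inch '[[[0,0,-0.115],[0,0,0],0],[[0,0,-0.115],[0,0,0],0],[[0,0,-0.115],[0,0,0],0],[[0,0,-0.115],[0,0,0],0],[[0,0,-0.115],[0,0,0],0]]' >/dev/null
python3 -m inch '[[[0,0,-0.116],[0,0,0],0],[[0,0,-0.116],[0,0,0],0],[[0,0,-0.116],[0,0,0],0],[[0,0,0],[-28,8,28],0],[[0,0,0],[-28,8,28],0]]' >/dev/null
python3 -m inch '[[[0,0,0],[-28,8,28],0],[[0,0,0],[-28,8,28],0],[[0,0,0],[0,0,28],0],[[0,0,0],[0,0,24],0],[[0,0,0],[0,0,0],0]]' |head -1
python3 -m inch '[[[0,0,0],[0,0,0],0],[[0,0,0],[0,0,0],0]]' |head -1
python3 -c "
from h import *
go(626,-276.5,22,2.313)"; 
```

```text
time: 16.1
time: 16.27
t 16.3 pos [ 626.9 -275.4   84.6] phi 2.315 shift tool [-0.  -1.4 62.6] n>=1.6
turn z 0.002 n>=0.0 j6 -1.20
shift after turn [-0.1 -1.4 62.6]
```

```bash

python3 -m inch '[[[0,0,0],[0,-1,34],0],[[0,0,0],[0,0,20],0],[[0,0,0],[0,0,8.5],0],[[0,0,0],[0,0,0],0],[[0,0,0],[0,0,0],1]]' >/dev/null
python3 -m inch '[[[0,0,0],[0,0,0],1],[[0,0,0],[0,0,0],1],[[0,0,0],[0,0,0],1],[[0,0,0],[0,0,0],1],[[0,0,0],[0,0,0],1]]'
python3 -m inch '[[[0,0,0],[0,0,-20],1],[[0,0,0],[0,0,-40],1],[[0,0,0],[0,0,-40],1],[[0,0,0.115],[0,0,-20],1],[[0,0,0.115],[0,0,0],1]]' >/dev/null
python3 -m inch '[[[0,0,0.115],[0,0,0],1],[[0,0,0.115],[0,0,0],1],[[0,0,0.115],[0,0,0],1],[[0,0,0.115],[0,0,0],1],[[0,0,0.115],[0,0,0],1]]' >/dev/null
python3 -m inch '[[[0,0,0.115],[0,0,0],1],[[0,0,0],[0,0,0],1],[[0,0,0],[0,0,0],1]]'
python3 -c "
from h import *
go(612.3,56.2,100,1.391)"; 
```

```text
time: 17.1
tool_pos: [625.6, -276.8, 20.6]
tool_rot: [[-0.676, 0.736, 0.001], [0.736, 0.676, -0.0], [-0.001, 0.0, -1.0]]
force: [-0.8, 1.3, 4.4]
grip_width: 13.9
gripper_force: 30.0
time: 18.18
tool_pos: [625.3, -276.7, 140.0]
tool_rot: [[0.173, 0.985, -0.0], [0.985, -0.173, 0.0], [0.0, -0.0, -1.0]]
force: [-1.5, -0.5, -0.1]
grip_width: 13.9
gripper_force: 30.0
t 18.2 pos [ 625.3 -276.7  140. ] phi 1.397 shift tool [325.6 -70.2  40. ] n>=8.4
turn z 0.006 n>=0.1 j6 -0.28
shift after turn [325.2 -72.3  40. ]
```

```bash

python3 -m inch '[[[0,0,0.006],[36.1,-8,0],1],[[0,0,0],[36.1,-8,0],1],[[0,0,0],[36.1,-8,0],1],[[0,0,0],[36.1,-8,0],1],[[0,0,0],[36.1,-8,0],1]]' >/dev/null
python3 -m inch '[[[0,0,0],[36.1,-8,0],1],[[0,0,0],[36.1,-8,0],1],[[0,0,0],[36.1,-8,0],1],[[0,0,0],[36.1,-8,0],1],[[0,0,0],[0,0,40],1]]' >/dev/null
python3 -m inch '[[[0,0,0],[0,0,38],1],[[0,0,0],[0,0,0],1],[[0,0,0],[0,0,0],1]]' 
python3 -c "
from h import *
c=cam('wrist'); P=cloud(c)
for u,v in ((255,225),(255,245),(255,265),(240,210),(268,210)): print(u,v,P[v,u].round(1))
go(612.3,56.2,32,1.391)"; 
```

```text
time: 19.27
tool_pos: [612.5, 55.9, 61.1]
tool_rot: [[0.179, 0.984, -0.003], [0.984, -0.179, -0.0], [-0.001, -0.003, -1.0]]
force: [-1.1, 0.4, 0.0]
grip_width: 13.7
gripper_force: 30.0
255 225 [616.6  71.7  85.6]
255 245 [614.4  59.4  84.7]
255 265 [612.1  46.7  84.4]
240 210 [606.9  72.6  58.2]
268 210 [624.7  69.2  57.7]
t 19.3 pos [613.7  55.7  63.3] phi 1.390 shift tool [ 0.3 -1.5 31.3] n>=0.8
turn z -0.001 n>=0.0 j6 0.23
shift after turn [ 0.3 -1.5 31.3]
```

```bash

python3 -m inch '[[[0,0,0],[0,-1,20],1],[[0,0,0],[0,0,8],1],[[0,0,0],[0,0,3],1],[[0,0,0],[0,0,0],1],[[0,0,0],[0,0,0],1]]'
python3 -m inch '[[[0,0,0],[0,0,0],0.3],[[0,0,0],[0,0,0],0.3],[[0,0,0],[0,0,0],0.3],[[0,0,0],[0,0,-20],0],[[0,0,0],[0,0,-40],0]]'
python3 -m inch '[[[0,0,0],[0,0,-40],0],[[0,0,0],[-30,0,-40],0],[[0,0,0],[-40,-4,-30],0],[[0,0,0],[-40,-4,-20],0],[[0,0,0],[-40,-4,-20],0]]' >/dev/null
python3 -m inch '[[[0,0,0],[-40,-4,-10],0],[[0,0,0],[-40,-4,-10],0],[[0,0,0],[-40,-4,0],0],[[0,0,0],[-20,-4,0],0],[[0,0,0],[0,0,0],0]]' >/dev/null
python3 -m inch '[[[0,0,0],[0,0,0],0],[[0,0,0],[0,0,0],0]]'
python3 pulls.py w6.png
```

```text
time: 19.73
tool_pos: [613.0, 55.9, 32.3]
tool_rot: [[0.182, 0.983, 0.001], [0.983, -0.182, 0.0], [0.0, 0.001, -1.0]]
force: [0.2, -0.7, -0.8]
grip_width: 14.0
gripper_force: 30.0
time: 20.15
tool_pos: [610.2, 56.0, 87.3]
tool_rot: [[0.182, 0.983, -0.007], [0.983, -0.182, -0.0], [-0.002, -0.007, -1.0]]
force: [0.6, 0.6, 0.1]
grip_width: 41.3
gripper_force: 0.0
time: 21.15
tool_pos: [536.7, -206.6, 246.6]
tool_rot: [[0.182, 0.983, 0.0], [0.983, -0.182, 0.0], [0.0, 0.0, -1.0]]
force: [-0.1, 0.7, 1.2]
grip_width: 46.5
gripper_force: 0.0
px [403.  77.] 236 xy [ 746.3 -115.8] size 67 26 axis 1.089 / -2.052 z 42.5
px [164. 217.] 209 xy [ 398.9 -246.2] size 39 18 axis 1.544 / -1.598 z 42.3
px [147. 216.] 63 xy [ 373.4 -244.6] size 26 16 axis 1.642 / -1.500 z 41.7
px [259. 238.] 289 xy [ 526.4 -304. ] size 41 14 axis 2.666 / -0.476 z 43.7
t 21.2 pos [ 536.8 -206.2  246.5] phi 1.389 shift tool [ 105.4 -565.3  246.5] n>=15.6
```

View pics/w6.png

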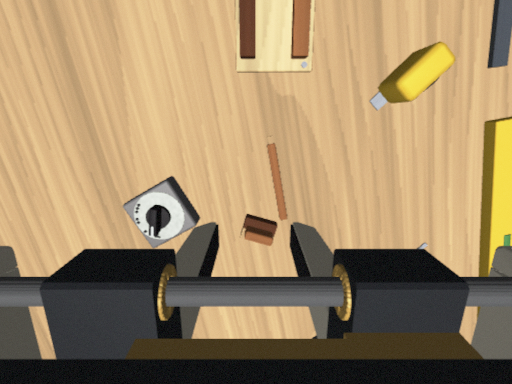

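```bash

python3 -m inch '[[[0,0,-0.116],[0,0,0],0],[[0,0,-0.116],[0,0,0],0],[[0,0,-0.116],[0,0,0],0],[[0,0,-0.116],[0,0,0],0],[[0,0,-0.116],[0,0,0],0]]' >/dev/null
python3 -m inch '[[[0,0,-0.116],[0,0,0],0],[[0,0,-0.116],[0,0,0],0],[[0,0,-0.116],[0,0,0],0],[[0,0,-0.116],[0,0,0],0],[[0,0,-0.116],[0,0,0],0]]' >/dev/null
python3 -m inch '[[[0,0,-0.117],[0,0,0],0],[[0,0,0],[-12,-30.5,20],0],[[0,0,0],[-12,-30.5,20],0],[[0,0,0],[-12,-30.5,20],0],[[0,0,0],[0,0,35],0]]' >/dev/null
python3 -m inch '[[[0,0,0],[0,0,35],0],[[0,0,0],[0,0,34],0],[[0,0,0],[0,0,0],0],[[0,0,0],[0,0,0],0]]' |head -1
python3 -c "
from h import *
go(526.4,-304,22,2.666)"; 
```

```text
time: 22.78
t 22.8 pos [ 526.5 -303.6   81.7] phi 2.666 shift tool [-0.3 -0.4 59.7] n>=1.5
turn z 0.000 n>=0.0 j6 -1.66
shift after turn [-0.1 -0.4 59.7]
```

```bash

python3 -m inch '[[[0,0,0],[0,0,32],0],[[0,0,0],[0,0,20],0],[[0,0,0],[0,0,7],0],[[0,0,0],[0,0,0],0],[[0,0,0],[0,0,0],1]]' >/dev/null
python3 -m inch '[[[0,0,0],[0,0,0],1],[[0,0,0],[0,0,0],1],[[0,0,0],[0,0,0],1],[[0,0,0],[0,0,0],1],[[0,0,0],[0,0,0],1]]'
python3 -m inch '[[[0,0,0],[0,0,-20],1],[[0,0,0],[0,0,-40],1],[[0,0,0],[0,0,-40],1],[[0,0,0.116],[0,0,-20],1],[[0,0,0.116],[0,0,0],1]]' >/dev/null
python3 -m inch '[[[0,0,0.116],[0,0,0],1],[[0,0,0.116],[0,0,0],1],[[0,0,0.116],[0,0,0],1],[[0,0,0.116],[0,0,0],1],[[0,0,0.116],[0,0,0],1]]' >/dev/null
python3 -m inch '[[[0,0,0.116],[0,0,0],1],[[0,0,0.116],[0,0,0],1],[[0,0,0.116],[0,0,0],1],[[0,0,0.115],[0,0,0],1],[[0,0,0],[0,0,0],1]]' >/dev/null
python3 -m inch '[[[0,0,0],[0,0,0],1],[[0,0,0],[0,0,0],1]]'
python3 -c "
from h import *
go(599.8,-12.7,100,1.391)"; 
```

```text
time: 23.62
tool_pos: [526.7, -304.9, 23.9]
tool_rot: [[-0.888, 0.459, 0.001], [0.459, 0.888, -0.0], [-0.001, -0.0, -1.0]]
force: [-1.0, 0.7, 4.2]
grip_width: 13.6
gripper_force: 30.0
time: 25.03
tool_pos: [526.5, -304.8, 143.4]
tool_rot: [[0.176, 0.984, -0.0], [0.984, -0.176, 0.0], [0.0, -0.0, -1.0]]
force: [-0.1, -0.9, -0.6]
grip_width: 13.4
gripper_force: 30.0
t 25.0 pos [ 526.5 -304.8  143.4] phi 1.394 shift tool [300.4  20.7  43.4] n>=7.6
turn z 0.003 n>=0.0 j6 -0.39
shift after turn [300.5  19.9  43.4]
```

```bash

python3 -m inch '[[[0,0,0.003],[37.6,2.5,0],1],[[0,0,0],[37.6,2.5,0],1],[[0,0,0],[37.6,2.5,0],1],[[0,0,0],[37.6,2.5,0],1],[[0,0,0],[37.6,2.5,0],1]]' >/dev/null
python3 -m inch '[[[0,0,0],[37.6,2.5,0],1],[[0,0,0],[37.6,2.5,0],1],[[0,0,0],[37.3,2.5,0],1],[[0,0,0],[0,0,40],1],[[0,0,0],[0,0,36],1]]' >/dev/null
python3 -m inch '[[[0,0,0],[0,0,0],1],[[0,0,0],[0,0,0],1],[[0,0,0],[0,0,0],1]]' 
python3 -c "
from h import *
c=cam('wrist','w7.png'); P=cloud(c)
for u,v in ((255,225),(255,245),(255,265),(240,210),(268,210)): print(u,v,P[v,u].round(1))
go(599.8,-12.7,34,1.391)"; 
```

```text
time: 26.12
tool_pos: [601.8, -13.4, 69.5]
tool_rot: [[0.182, 0.983, 0.002], [0.983, -0.182, -0.0], [0.0, 0.002, -1.0]]
force: [-0.1, -1.1, 0.1]
grip_width: 13.2
gripper_force: 30.0
255 225 [6.055e+02 4.000e-01 8.890e+01]
255 245 [603.4 -11.2  90.3]
255 265 [601.  -24.3  89.7]
240 210 [596.    2.7  64.3]
268 210 [614.1  -0.7  64.3]
t 26.2 pos [602.2 -13.5  70.1] phi 1.387 shift tool [ 0.3 -2.6 36.1] n>=0.9
turn z -0.004 n>=0.0 j6 0.12
shift after turn [ 0.3 -2.5 36.1]
```

View pics/w7.png

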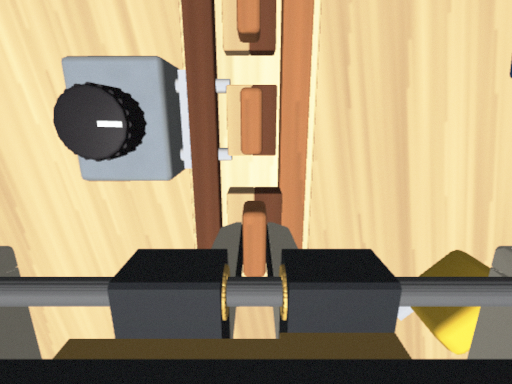

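```bash

python3 -m inch '[[[0,0,-0.004],[0,-1.8,24],1],[[0,0,0],[0,0,9],1],[[0,0,0],[0,0,2.5],1],[[0,0,0],[0,0,0],1],[[0,0,0],[0,0,0],1]]'
python3 -m inch '[[[0,0,0],[0,0,0],0.3],[[0,0,0],[0,0,0],0.3],[[0,0,0],[0,0,0],0.3],[[0,0,0],[0,0,-20],0],[[0,0,0],[0,0,-40],0]]' >/dev/null
python3 -m inch '[[[0,0,0],[0,0,-40],-1],[[0,0,0],[0,-20,-40],-1],[[0,0,0],[0,-30,-40],-1],[[0,0,0],[0,-20,-20],-1],[[0,0,0],[0,0,-20],-1]]' >/dev/null
python3 -m inch '[[[0,0,0],[0,0,0],-1],[[0,0,0],[0,0,0],-1],[[0,0,0],[0,0,0],-1]]' >/dev/null
python3 - <<'E'
from h import *
c=cam('wrist','w8.png'); P=cloud(c); z=P[...,2]; x,y=P[...,0],P[...,1]
O=np.array([613.3,56]); X=np.array([.984,-.179]); Y=np.array([.179,.984])
J=np.stack([(P[...,:2]-O)@X,(P[...,:2]-O)@Y],-1)
def f(m,n):
    k,l,st,ce=cv2.connectedComponentsWithStats(m.astype(np.uint8))
    for q in range(1,k):
        if st[q,4]<60: continue
        r=cv2.minAreaRect(J[l==q].astype(np.float32)); print(n,"px",ce[q].round(),"jig",np.round(r[0],1),np.round(r[1],1),round(r[2],1),"z %.1f"%np.median(z[l==q]))
g=(abs(J[...,1])<140)&(c["depth"]>0)&(np.indices(z.shape)[0]<240)
f(g&(z>48)&(z<60)&(abs(J[...,0])<21),"rib")
f(g&(z>25)&(z<34)&(J[...,0]>18)&(J[...,0]<48),"fence")
f(g&(z>25)&(z<34)&(J[...,0]<-22)&(J[...,0]>-48),"jaw")
f(g&(z>24)&(z<33)&(abs(J[...,0])<20),"base")
f(g&(z>75)&(z<90)&(J[...,0]<-50)&(J[...,0]>-120)&(abs(J[...,1])<30),"knob")
go(529.7,71.3,150)
E
```

```text
time: 26.58
tool_pos: [599.9, -12.8, 33.2]
tool_rot: [[0.179, 0.984, 0.001], [0.984, -0.179, -0.0], [0.0, 0.001, -1.0]]
force: [-0.1, 1.0, -0.2]
grip_width: 14.2
gripper_force: 30.0
rib px [308.  56.] jig [-0.9 71.4] [40.7 14.3] 89.7 z 53.9
rib px [306. 119.] jig [0.4 0. ] [41. 14.] 89.7 z 53.9
rib px [303. 173.] jig [  0.3 -69.1] [14.1 41.7] 0.1 z 53.8
fence px [327. 107.] jig [31.5 -0. ] [ 20.6 249.2] 0.0 z 30.1
jaw px [276. 107.] jig [-35.2   0.1] [ 25.1 249.7] 0.4 z 29.2
base px [303.  61.] jig [-0.8 72.1] [36.4 50.2] 0.2 z 28.2
base px [301. 119.] jig [-0.2 -0.2] [53.2 38.1] 88.8 z 28.2
base px [299. 168.] jig [  0.5 -68.9] [49.5 36.5] 89.7 z 28.1
knob px [236. 119.] jig [-85.4  -0.2] [40.5 40.8] 79.0 z 84.2
t 27.7 pos [536.6  -1.3 241.3] phi 1.391 shift tool [ 70.2 -19.7  91.3] n>=2.9
```

View pics/w8.png

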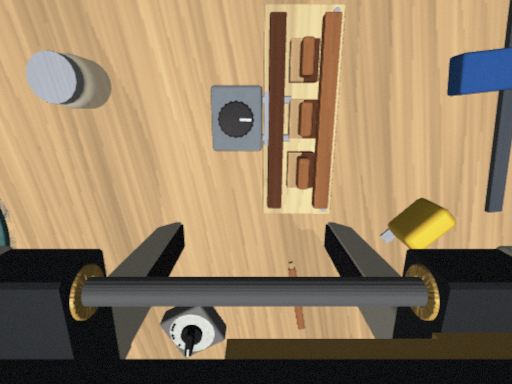

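```bash

python3 -m inch '[[[0,0,0],[23.4,-6.6,24],-1],[[0,0,0],[23.4,-6.6,24],-1],[[0,0,0],[23.4,-6.6,24],-1],[[0,0,-0.12],[0,0,0],-1],[[0,0,-0.12],[0,0,0],-1]]' >/dev/null
python3 -m inch '[[[0,0,-0.12],[0,0,0],-1],[[0,0,-0.12],[0,0,0],-1],[[0,0,-0.12],[0,0,0],-1],[[0,0,-0.12],[0,0,0],-1],[[0,0,-0.12],[0,0,0],-1]]' >/dev/null
python3 -m inch '[[[0,0,-0.12],[0,0,0],-1],[[0,0,-0.12],[0,0,0],-1],[[0,0,-0.12],[0,0,0],-1],[[0,0,-0.12],[0,0,0],-1],[[0,0,-0.12],[0,0,0],-1]]' >/dev/null
python3 -m inch '[[[0,0,-0.12],[0,0,0],-1],[[0,0,-0.12],[0,0,0],-1],[[0,0,-0.12],[0,0,0],-1],[[0,0,-0.12],[0,0,0],-1],[[0,0,-0.12],[0,0,0],-1]]' >/dev/null
python3 -m inch '[[[0,0,-0.12],[0,0,0],-1],[[0,0,-0.12],[0,0,0],-1],[[0,0,-0.12],[0,0,0],-1],[[0,0,-0.12],[0,0,0],-1],[[0,0,-0.12],[0,0,0],-1]]' >/dev/null
python3 -m inch '[[[0,0,-0.12],[0,0,0],-1],[[0,0,-0.12],[0,0,0],-1],[[0,0,0],[0,0,0],-1],[[0,0,0],[0,0,0],-1]]'
python3 -c "
from h import *
go(529.4,71.3,58); print(env.state()['joints'].round(3))"
```

```text
time: 30.13
tool_pos: [529.6, 71.3, 169.5]
tool_rot: [[-0.431, -0.902, -0.002], [-0.902, 0.431, -0.0], [0.001, 0.001, -1.0]]
force: [-0.2, 0.4, -0.1]
grip_width: 93.1
gripper_force: 0.0
t 30.1 pos [529.6  71.3 169.5] phi -2.016 shift tool [ -0.    0.  111.5] n>=2.8
[ 0.086 -0.175  1.806  0.     1.512 -2.61 ]
```

```bash

python3 -m inch '[[[0,0,-0.12],[0,0,0],-1],[[0,0,-0.12],[0,0,40],-1],[[0,0,0],[0,0,40],-1],[[0,0,0],[0,0,25],-1],[[0,0,0],[0,0,6],-1]]' >/dev/null
python3 -m inch '[[[0,0,0],[0,0,0],-1],[[0,0,0],[0,0,0],1],[[0,0,0],[0,0,0],1],[[0,0,0],[0,0,0],1],[[0,0,0],[0,0,0],1]]' >/dev/null
python3 -m inch '[[[0,0,0],[0,0,0],1],[[0,0,0],[0,0,0],1],[[0,0,0],[0,0,0],1],[[0,0,0],[0,0,0],1],[[0,0,0],[0,0,0],1]]'
python3 -m inch '[[[0,0,0.06],[0,0,0],1],[[0,0,0.12],[0,0,0],1],[[0,0,0.12],[0,0,0],1],[[0,0,0.12],[0,0,0],1],[[0,0,0.12],[0,0,0],1]]'
python3 -c "
from h import *
s=env.state();go(529.4,71.3,58); print(s['joints'][5],s['ft_torque'])"
```

```text
time: 31.38
tool_pos: [528.4, 71.7, 59.4]
tool_rot: [[-0.2, -0.98, -0.004], [-0.98, 0.2, 0.001], [0.0, 0.004, -1.0]]
force: [-7.4, 1.1, 11.6]
grip_width: 39.4
gripper_force: 30.0
time: 31.8
tool_pos: [528.0, 71.9, 59.4]
tool_rot: [[-0.68, -0.734, -0.005], [-0.734, 0.68, 0.001], [0.003, 0.004, -1.0]]
force: [-19.3, 5.0, 12.4]
grip_width: 39.5
gripper_force: 30.0
t 31.8 pos [528.   71.9  59.4] phi -2.318 shift tool [-0.5 -1.5  1.4] n>=0.1
-2.307957905370932 [1.02456806 3.36193819 0.07754133]
```

```bash

python3 -m inch '[[[0,0,0],[0.8,1.7,0],1],[[0,0,0.12],[0,0,0],1],[[0,0,0.12],[0,0,0],1],[[0,0,0.12],[0,0,0],1],[[0,0,0.12],[0,0,0],1]]'
python3 -c "
from h import *
s=env.state();go(529.4,71.3,58); print(s['joints'][5],s['ft_torque'])"
```

```text
time: 32.22
tool_pos: [527.6, 72.3, 59.5]
tool_rot: [[-0.941, -0.338, -0.001], [-0.338, 0.941, 0.001], [0.001, 0.001, -1.0]]
force: [-5.0, 3.4, 3.3]
grip_width: 39.5
gripper_force: 30.0
t 32.2 pos [527.6  72.3  59.5] phi -2.797 shift tool [-1.4 -1.6  1.5] n>=0.1
-1.8277879303262659 [0.87415654 0.77684398 0.04637759]
```

```bash

python3 -m inch '[[[0,0,0.12],[0,0,0],1],[[0,0,0.12],[0,0,0],1],[[0,0,0.12],[0,0,0],1],[[0,0,0.12],[0,0,0],1],[[0,0,0.12],[0,0,0],1]]' |grep -E "force|pos|width"
python3 -m inch '[[[0,0,0.12],[0,0,0],1],[[0,0,0.12],[0,0,0],1],[[0,0,0.12],[0,0,0],1],[[0,0,0.12],[0,0,0],1],[[0,0,0.12],[0,0,0],1]]' |grep -E "force|pos|width"
python3 -m inch '[[[0,0,0.12],[0,0,0],1],[[0,0,0.12],[0,0,0],1],[[0,0,0.12],[0,0,0],1],[[0,0,0.12],[0,0,0],1],[[0,0,0.12],[0,0,0],1]]' |grep -E "force|pos|width"
python3 -m inch '[[[0,0,0.12],[0,0,0],1],[[0,0,0.12],[0,0,0],1],[[0,0,0.12],[0,0,0],1],[[0,0,0.12],[0,0,0],1],[[0,0,0.12],[0,0,0],1]]' |grep -E "force|pos|width"
python3 -c "
from h import *
s=env.state();go(527.6,72.2,59); print(s['joints'][5],s['ft_torque'])"
```

```text
tool_pos: [527.6, 72.8, 59.5]
force: [-3.7, 9.0, 2.2]
grip_width: 39.3
gripper_force: 30.0
tool_pos: [527.9, 73.3, 59.5]
force: [-1.0, 13.0, 0.5]
grip_width: 39.0
gripper_force: 30.0
tool_pos: [528.4, 73.4, 59.5]
force: [4.0, 13.7, -4.5]
grip_width: 39.5
gripper_force: 30.0
tool_pos: [528.9, 73.3, 59.6]
force: [9.4, 12.6, -6.1]
grip_width: 39.3
gripper_force: 30.0
t 33.9 pos [528.9  73.3  59.6] phi 1.086 shift tool [-1.6 -0.6  0.6] n>=0.0
0.5721826150016095 [ 2.07890457 -1.92749344  0.0469578 ]
```

```bash

python3 -m inch '[[[0,0,0.12],[-0.5,0,0],1],[[0,0,0.12],[-0.5,0,0],1],[[0,0,0.12],[0,0,0],1],[[0,0,0.12],[0,0,0],1],[[0,0,0.12],[0,0,0],1]]' |grep -E "force|pos|width"
python3 -m inch '[[[0,0,0.12],[0,0,0],1],[[0,0,0.12],[0,0,0],1],[[0,0,0.12],[0,0,0],1],[[0,0,0.12],[0,0,0],1],[[0,0,0.12],[0,0,0],1]]' |grep -E "force|pos|width"
python3 -m inch '[[[0,0,0.12],[0,0,0],1],[[0,0,0.12],[0,0,0],1],[[0,0,0.12],[0,0,0],1],[[0,0,0.12],[0,0,0],1],[[0,0,0.12],[0,0,0],1]]' |grep -E "force|pos|width"
python3 -m inch '[[[0,0,0.12],[0,0,0],1],[[0,0,0.12],[0,0,0],1],[[0,0,0.12],[0,0,0],1],[[0,0,0],[0,0,0],1],[[0,0,0],[0,0,0],1]]' |grep -E "force|pos|width"
python3 -c "
from h import *
s=env.state();go(527.6,72.2,59); print(s['joints'][5],s['ft_torque'])"
```

```text
tool_pos: [529.2, 72.8, 59.6]
force: [17.3, 16.5, -11.4]
grip_width: 39.6
gripper_force: 30.0
tool_pos: [529.3, 72.4, 59.6]
force: [19.7, 11.4, -11.0]
grip_width: 39.4
gripper_force: 30.0
tool_pos: [529.0, 71.9, 59.6]
force: [15.0, 7.1, -9.0]
grip_width: 39.8
gripper_force: 30.0
tool_pos: [528.8, 71.7, 59.6]
force: [15.0, 5.7, -8.3]
grip_width: 39.6
gripper_force: 30.0
t 35.5 pos [528.8  71.7  59.6] phi -1.069 shift tool [-1.   0.8  0.6] n>=0.0
2.7258170578040053 [ 1.01808336 -2.28718029 -0.10328073]
```

```bash

python3 -m inch '[[[0,0,0],[0,0,0],-0.6],[[0,0,0],[0,0,0],-0.6],[[0,0,0],[0,0,0],-0.6],[[0,0,0],[0,0,0],-0.6],[[0,0,0],[0,0,0],-0.6]]' >/dev/null
python3 -m inch '[[[0,0,-0.12],[0,0,0],-0.6],[[0,0,-0.12],[0,0,0],-0.6],[[0,0,-0.12],[0,0,0],-0.6],[[0,0,-0.12],[0,0,0],-0.6],[[0,0,-0.12],[0,0,0],-0.6]]' |grep -E "force|width"
python3 -m inch '[[[0,0,-0.12],[0,0,0],-0.6],[[0,0,-0.12],[0,0,0],-0.6],[[0,0,-0.12],[0,0,0],-0.6],[[0,0,-0.12],[0,0,0],-0.6],[[0,0,-0.12],[0,0,0],-0.6]]' >/dev/null
python3 -m inch '[[[0,0,-0.12],[0,0,0],-0.6],[[0,0,-0.12],[0,0,0],-0.6],[[0,0,-0.12],[0,0,0],-0.6],[[0,0,-0.12],[0,0,0],-0.6],[[0,0,-0.12],[0,0,0],-0.6]]' >/dev/null
python3 -m inch '[[[0,0,-0.12],[0,0,0],-0.6],[[0,0,-0.12],[0,0,0],-0.6],[[0,0,-0.12],[0,0,0],-0.6],[[0,0,-0.12],[0,0,0],-0.6],[[0,0,-0.12],[0,0,0],-0.6]]' >/dev/null
python3 -m inch '[[[0,0,-0.12],[0,0,0],-0.6],[[0,0,-0.12],[0,0,0],-0.6],[[0,0,-0.12],[0,0,0],-0.6],[[0,0,-0.12],[0,0,0],-0.6],[[0,0,-0.12],[0,0,0],-0.6]]' >/dev/null
python3 -m inch '[[[0,0,-0.12],[0,0,0],-0.6],[[0,0,-0.12],[0,0,0],-0.6],[[0,0,-0.12],[0,0,0],-0.6],[[0,0,-0.12],[0,0,0],-0.6],[[0,0,-0.12],[0,0,0],-0.6]]' >/dev/null
python3 -m inch '[[[0,0,-0.12],[0,0,0],-0.6],[[0,0,-0.12],[0,0,0],-0.6],[[0,0,-0.12],[0,0,0],-0.6],[[0,0,-0.12],[0,0,0],-0.6],[[0,0,-0.12],[0,0,0],-0.6]]' >/dev/null
python3 -m inch '[[[0,0,-0.12],[0,0,0],-0.6],[[0,0,-0.12],[0,0,0],-0.6],[[0,0,-0.12],[0,0,0],-0.6],[[0,0,-0.12],[0,0,0],-0.6],[[0,0,-0.12],[0,0,0],-0.6]]' >/dev/null
python3 -m inch '[[[0,0,-0.12],[0,0,0],-0.6],[[0,0,-0.12],[0,0,0],-0.6],[[0,0,-0.12],[0,0,0],-0.6],[[0,0,-0.12],[0,0,0],-0.6],[[0,0,-0.12],[0,0,0],-0.6]]' |grep -E "force|width"
python3 -m inch '[[[0,0,-0.12],[0,0,0],-0.6],[[0,0,0],[0,0,0],-0.6],[[0,0,0],[0,0,0],-0.6]]' |grep -E "force|pos|width"
python3 -c "
from h import *
s=env.state();go(528.6,72.3,59); print(s['joints'][5],s['ft_torque'])"
```

```text
force: [0.7, 0.5, 0.4]
grip_width: 74.2
gripper_force: 0.0
force: [-0.3, -0.8, 0.4]
grip_width: 74.2
gripper_force: 0.0
tool_pos: [527.5, 71.0, 59.5]
force: [-0.7, 0.4, 0.1]
grip_width: 74.3
gripper_force: 0.0
t 40.0 pos [527.5  71.   59.5] phi -1.836 shift tool [-1.5 -0.7  0.5] n>=0.0
-2.7903249030553323 [ 0.15217502 -0.12490695 -0.02287671]
```

```bash

python3 -m inch '[[[0,0,0],[-1.5,-0.7,0],-0.6],[[0,0,0],[0,0,0],1],[[0,0,0],[0,0,0],1],[[0,0,0],[0,0,0],1],[[0,0,0],[0,0,0],1]]' >/dev/null
python3 -m inch '[[[0,0,0],[0,0,0],1],[[0,0,0],[0,0,0],1],[[0,0,0],[0,0,0],1],[[0,0,0],[0,0,0],1]]' |grep -E "force|pos|width"
python3 -m inch '[[[0,0,0.06],[0,0,0],1],[[0,0,0.12],[0,0,0],1],[[0,0,0.12],[0,0,0],1],[[0,0,0.12],[0,0,0],1],[[0,0,0.12],[0,0,0],1]]' |grep -E "force|pos|width"
python3 -m inch '[[[0,0,0.12],[0,0,0],1],[[0,0,0.12],[0,0,0],1],[[0,0,0.12],[0,0,0],1],[[0,0,0.12],[0,0,0],1],[[0,0,0.12],[0,0,0],1]]' |grep -E "force:|pos"
python3 -m inch '[[[0,0,0.12],[0,0,0],1],[[0,0,0.12],[0,0,0],1],[[0,0,0.12],[0,0,0],1],[[0,0,0.12],[0,0,0],1],[[0,0,0.12],[0,0,0],1]]' |grep -E "force:|pos"
python3 -m inch '[[[0,0,0.12],[0,0,0],1],[[0,0,0.12],[0,0,0],1],[[0,0,0.12],[0,0,0],1],[[0,0,0.12],[0,0,0],1],[[0,0,0.12],[0,0,0],1]]' |grep -E "force:|pos"
python3 -c "
from h import *
s=env.state();go(528.6,72.3,59); print(s['joints'][5],s['ft_torque'])"
```

```text
tool_pos: [528.4, 72.3, 59.5]
force: [-1.3, -0.3, 0.6]
grip_width: 39.6
gripper_force: 30.0
tool_pos: [528.3, 72.4, 59.5]
force: [-3.1, 1.1, 2.5]
grip_width: 39.4
gripper_force: 30.0
tool_pos: [528.3, 72.6, 59.5]
force: [-3.8, 2.3, 1.8]
gripper_force: 30.0
tool_pos: [528.3, 72.7, 59.5]
force: [-3.3, 3.5, 2.0]
gripper_force: 30.0
tool_pos: [528.4, 72.8, 59.5]
force: [-2.6, 5.2, 1.6]
gripper_force: 30.0
t 42.4 pos [528.4  72.8  59.5] phi 2.105 shift tool [-0.6 -0.1  0.5] n>=0.0
-0.4459156955347421 [0.84921481 0.26945583 0.08691599]
```

Well centred. Continue to j6≈2.8 (27 rows), then open and return.

```bash

python3 -m inch '[[[0,0,0.12],[0,0,0],1],[[0,0,0.12],[0,0,0],1],[[0,0,0.12],[0,0,0],1],[[0,0,0.12],[0,0,0],1],[[0,0,0.12],[0,0,0],1]]' |grep -E "force:|pos"
python3 -m inch '[[[0,0,0.12],[0,0,0],1],[[0,0,0.12],[0,0,0],1],[[0,0,0.12],[0,0,0],1],[[0,0,0.12],[0,0,0],1],[[0,0,0.12],[0,0,0],1]]' |grep -E "force:|pos"
python3 -m inch '[[[0,0,0.12],[0,0,0],1],[[0,0,0.12],[0,0,0],1],[[0,0,0.12],[0,0,0],1],[[0,0,0.12],[0,0,0],1],[[0,0,0.12],[0,0,0],1]]' |grep -E "force:|pos"
python3 -m inch '[[[0,0,0.12],[0,0,0],1],[[0,0,0.12],[0,0,0],1],[[0,0,0.12],[0,0,0],1],[[0,0,0.12],[0,0,0],1],[[0,0,0.12],[0,0,0],1]]' |grep -E "force:|pos"
python3 -m inch '[[[0,0,0.12],[0,0,0],1],[[0,0,0.12],[0,0,0],1],[[0,0,0.12],[0,0,0],1],[[0,0,0.12],[0,0,0],1],[[0,0,0.12],[0,0,0],1]]' |grep -E "force|pos"
python3 -m inch '[[[0,0,0.12],[0,0,0],1],[[0,0,0.12],[0,0,0],1],[[0,0,0],[0,0,0],1],[[0,0,0],[0,0,0],1]]' |grep -E "force|pos|width"
python3 -c "
from h import *
s=env.state();go(528.6,72.3,59); print(s['joints'][5],s['ft_torque'])"
python3 -m inch '[[[0,0,0],[0,0,0],-0.6],[[0,0,0],[0,0,0],-0.6],[[0,0,0],[0,0,0],-0.6],[[0,0,0],[0,0,0],-0.6],[[0,0,0],[0,0,0],-0.6]]' | grep width
python3 -m inch '[[[0,0,-0.12],[0,0,0],-0.6],[[0,0,-0.12],[0,0,0],-0.6],[[0,0,-0.12],[0,0,0],-0.6],[[0,0,-0.12],[0,0,0],-0.6],[[0,0,-0.12],[0,0,0],-0.6]]' |grep -E "force|width"
python3 -m inch '[[[0,0,-0.12],[0,0,0],-0.6],[[0,0,-0.12],[0,0,0],-0.6],[[0,0,-0.12],[0,0,0],-0.6],[[0,0,-0.12],[0,0,0],-0.6],[[0,0,-0.12],[0,0,0],-0.6]]' >/dev/null
python3 -m inch '[[[0,0,-0.12],[0,0,0],-0.6],[[0,0,-0.12],[0,0,0],-0.6],[[0,0,-0.12],[0,0,0],-0.6],[[0,0,-0.12],[0,0,0],-0.6],[[0,0,-0.12],[0,0,0],-0.6]]' >/dev/null
python3 -m inch '[[[0,0,-0.12],[0,0,0],-0.6],[[0,0,-0.12],[0,0,0],-0.6],[[0,0,-0.12],[0,0,0],-0.6],[[0,0,-0.12],[0,0,0],-0.6],[[0,0,-0.12],[0,0,0],-0.6]]' >/dev/null
python3 -m inch '[[[0,0,-0.12],[0,0,0],-0.6],[[0,0,-0.12],[0,0,0],-0.6],[[0,0,-0.12],[0,0,0],-0.6],[[0,0,-0.12],[0,0,0],-0.6],[[0,0,-0.12],[0,0,0],-0.6]]' >/dev/null
python3 -m inch '[[[0,0,-0.12],[0,0,0],-0.6],[[0,0,-0.12],[0,0,0],-0.6],[[0,0,-0.12],[0,0,0],-0.6],[[0,0,-0.12],[0,0,0],-0.6],[[0,0,-0.12],[0,0,0],-0.6]]' >/dev/null
python3 -m inch '[[[0,0,-0.12],[0,0,0],-0.6],[[0,0,-0.12],[0,0,0],-0.6],[[0,0,-0.12],[0,0,0],-0.6],[[0,0,-0.12],[0,0,0],-0.6],[[0,0,-0.12],[0,0,0],-0.6]]' >/dev/null
python3 -m inch '[[[0,0,-0.12],[0,0,0],-0.6],[[0,0,-0.12],[0,0,0],-0.6],[[0,0,-0.12],[0,0,0],-0.6],[[0,0,-0.12],[0,0,0],-0.6],[[0,0,-0.12],[0,0,0],-0.6]]' >/dev/null
python3 -m inch '[[[0,0,-0.12],[0,0,0],-0.6],[[0,0,-0.12],[0,0,0],-0.6],[[0,0,-0.12],[0,0,0],-0.6],[[0,0,-0.12],[0,0,0],-0.6],[[0,0,-0.12],[0,0,0],-0.6]]' |grep -E "force|width"
python3 -m inch '[[[0,0,-0.12],[0,0,0],-0.6],[[0,0,0],[0,0,0],-0.6],[[0,0,0],[0,0,0],-0.6]]' |grep -E "force|pos|width"
python3 -c "
from h import *
s=env.state();go(528.6,72.3,59); print(s['joints'][5],s['ft_torque'])"
```

```text
tool_pos: [528.6, 72.9, 59.5]
force: [-0.4, 5.5, -0.7]
gripper_force: 30.0
tool_pos: [528.7, 72.8, 59.5]
force: [0.4, 4.5, -1.1]
gripper_force: 30.0
tool_pos: [528.8, 72.7, 59.5]
force: [2.3, 3.6, -0.7]
gripper_force: 30.0
tool_pos: [528.8, 72.5, 59.5]
force: [1.7, 1.9, -0.6]
gripper_force: 30.0
tool_pos: [528.7, 72.4, 59.5]
force: [0.1, 1.6, -0.3]
gripper_force: 30.0
tool_pos: [528.6, 72.3, 59.5]
force: [0.3, 0.2, -0.3]
grip_width: 39.3
gripper_force: 30.0
t 44.8 pos [528.6  72.3  59.5] phi -1.125 shift tool [0.  0.1 0.5] n>=0.0
2.784412885122088 [ 0.26193442 -0.08630316 -0.03371468]
grip_width: 68.6
force: [0.1, -1.2, 0.4]
grip_width: 74.5
gripper_force: 0.0
force: [-0.2, -0.4, -0.0]
grip_width: 74.2
gripper_force: 0.0
tool_pos: [528.6, 72.3, 59.5]
force: [-0.3, 0.2, 0.2]
grip_width: 74.5
gripper_force: 0.0
t 49.2 pos [528.6  72.3  59.5] phi -1.896 shift tool [-0.  -0.   0.5] n>=0.0
-2.7283076485835696 [ 0.08603534 -0.05012321 -0.01200921]
```

```bash

python3 -m inch '[[[0,0,0],[0,0,0],1],[[0,0,0],[0,0,0],1],[[0,0,0],[0,0,0],1],[[0,0,0],[0,0,0],1],[[0,0,0],[0,0,0],1]]' >/dev/null
python3 -m inch '[[[0,0,0],[0,0,0],1],[[0,0,0],[0,0,0],1],[[0,0,0],[0,0,0],1]]' |grep -E "force|pos|width"
python3 -m inch '[[[0,0,0.06],[0,0,0],1],[[0,0,0.12],[0,0,0],1],[[0,0,0.12],[0,0,0],1],[[0,0,0.12],[0,0,0],1],[[0,0,0.12],[0,0,0],1]]' |grep -E "force:|pos|width"
python3 -m inch '[[[0,0,0.12],[0,0,0],1],[[0,0,0.12],[0,0,0],1],[[0,0,0.12],[0,0,0],1],[[0,0,0.12],[0,0,0],1],[[0,0,0.12],[0,0,0],1]]' |grep -E "force:|pos"
python3 -m inch '[[[0,0,0.12],[0,0,0],1],[[0,0,0.12],[0,0,0],1],[[0,0,0.12],[0,0,0],1],[[0,0,0.12],[0,0,0],1],[[0,0,0.12],[0,0,0],1]]' |grep -E "force:|pos"
python3 -m inch '[[[0,0,0.12],[0,0,0],1],[[0,0,0.12],[0,0,0],1],[[0,0,0.12],[0,0,0],1],[[0,0,0.12],[0,0,0],1],[[0,0,0.12],[0,0,0],1]]' |grep -E "force:|pos"
python3 -c "
from h import *
s=env.state();go(528.6,72.3,59); print(s['joints'][5],s['ft_torque'])"
python3 -m inch '[[[0,0,0.12],[0,0,0],1],[[0,0,0.12],[0,0,0],1],[[0,0,0.12],[0,0,0],1]]' |grep -E "force:|pos"
python3 -c "
from h import *
s=env.state();go(528.6,72.3,59); print(s['joints'][5],s['ft_torque'])"
python3 -m inch '[[[0,0,0.12],[0,0,0],1],[[0,0,0.12],[0,0,0],1],[[0,0,0.12],[0,0,0],1]]' |grep -E "force:|pos"
python3 -c "
from h import *
s=env.state();go(528.6,72.3,59); print(s['joints'][5],s['ft_torque'])"
```

```text
tool_pos: [528.4, 72.4, 59.5]
force: [-3.4, -0.3, 0.9]
grip_width: 39.5
gripper_force: 30.0
tool_pos: [528.3, 72.5, 59.5]
force: [-3.9, 1.0, 2.9]
grip_width: 39.7
gripper_force: 30.0
tool_pos: [528.3, 72.6, 59.5]
force: [-3.7, 2.7, 2.5]
gripper_force: 30.0
tool_pos: [528.3, 72.7, 59.5]
force: [-3.8, 4.4, 1.4]
gripper_force: 30.0
tool_pos: [528.4, 72.8, 59.5]
force: [-3.6, 5.2, 0.3]
gripper_force: 30.0
t 51.5 pos [528.4  72.8  59.5] phi 2.045 shift tool [-0.6 -0.1  0.5] n>=0.0
-0.38584579386051904 [0.81304667 0.19562116 0.09916792]
tool_pos: [528.5, 72.9, 59.5]
force: [-1.3, 5.0, -0.2]
gripper_force: 30.0
t 51.8 pos [528.5  72.9  59.5] phi 1.685 shift tool [-0.6  0.   0.5] n>=0.0
-0.025880120729843577 [0.79968003 0.10814143 0.09202584]
tool_pos: [528.6, 72.9, 59.5]
force: [0.3, 3.9, -0.7]
gripper_force: 30.0
t 52.0 pos [528.6  72.9  59.5] phi 1.325 shift tool [-0.6  0.1  0.5] n>=0.0
0.3341434865327516 [ 0.8048231  -0.00875003  0.06249135]
```

```bash
cat > q.py <<'E'
from h import *
s=env.state(); print("j6 %.3f tz %.3f"%(s['joints'][5],s['ft_torque'][2]),s["force"].round(1))
E
python3 -m inch '[[[0,0,0.12],[0,0,0],1],[[0,0,0.12],[0,0,0],1],[[0,0,0.12],[0,0,0],1],[[0,0,0],[0,0,0],1]]' >/dev/null; python3 q.py
python3 -m inch '[[[0,0,0.12],[0,0,0],1],[[0,0,0.12],[0,0,0],1],[[0,0,0],[0,0,0],1]]' >/dev/null; python3 q.py
python3 -m inch '[[[0,0,0.12],[0,0,0],1],[[0,0,0.12],[0,0,0],1],[[0,0,0],[0,0,0],1]]' >/dev/null; python3 q.py
python3 -m inch '[[[0,0,0.12],[0,0,0],1],[[0,0,0.12],[0,0,0],1],[[0,0,0],[0,0,0],1]]' >/dev/null; python3 q.py
python3 -m inch '[[[0,0,0.12],[0,0,0],1],[[0,0,0.12],[0,0,0],1],[[0,0,0],[0,0,0],1]]' >/dev/null; python3 q.py
```

```text
j6 0.695 tz -0.006 [ 1.4  6.6 -0. ]
j6 0.933 tz -0.004 [ 1.4  5.3 -1.2]
j6 1.172 tz -0.028 [ 2.4  5.4 -1.6]
j6 1.410 tz -0.083 [ 1.3  4.8 -1.3]
j6 1.649 tz -0.010 [ 2.7  5.  -1.7]
```

```bash

python3 -m inch '[[[0,0,0.12],[0,0,0],1],[[0,0,0],[0,0,0],1]]' >/dev/null; python3 q.py
python3 -m inch '[[[0,0,0.12],[0,0,0],1],[[0,0,0],[0,0,0],1]]' >/dev/null; python3 q.py
python3 -m inch '[[[0,0,0.12],[0,0,0],1],[[0,0,0],[0,0,0],1]]' >/dev/null; python3 q.py
python3 -m inch '[[[0,0,0.12],[0,0,0],1],[[0,0,0],[0,0,0],1]]' >/dev/null; python3 q.py
python3 -m inch '[[[0,0,0.12],[0,0,0],1],[[0,0,0],[0,0,0],1]]' >/dev/null; python3 q.py
```

```text
j6 1.767 tz -0.017 [ 3.   5.  -1.2]
j6 1.887 tz 0.172 [-1.7  6.   1.6]
j6 2.007 tz 0.028 [-0.2  5.3  1.6]
j6 2.126 tz 0.108 [0.4 4.8 2.2]
j6 2.245 tz 0.111 [1.2 3.2 1.4]
```

```bash
echo 'print("eff",s["joint_efforts"][5].round(3))'>>q.py
python3 -m inch '[[[0,0,0.12],[0,0,0],1],[[0,0,0.12],[0,0,0],1]]' >/dev/null; python3 q.py
python3 -m inch '[[[0,0,0.12],[0,0,0],1],[[0,0,0.12],[0,0,0],1]]' >/dev/null; python3 q.py
python3 -m inch '[[[0,0,0],[0,0,0],-0.6],[[0,0,0],[0,0,0],-0.6],[[0,0,0],[0,0,0],-0.6],[[0,0,0],[0,0,0],-0.6],[[0,0,0],[0,0,-30],-0.6]]' >/dev/null
python3 -m inch '[[[0,0,0],[0,0,-40],-0.6],[[0,0,0],[0,0,-40],-0.6],[[0,0,0],[0,0,-40],-0.6],[[0,0,0],[0,0,-20],-0.6],[[0,0,0],[0,0,0],-0.6]]' >/dev/null
python3 -m inch '[[[0,0,-0.12],[0,0,0],-0.6],[[0,0,-0.12],[0,0,0],-0.6],[[0,0,-0.12],[0,0,0],-0.6],[[0,0,-0.12],[0,0,0],-0.6],[[0,0,-0.12],[0,0,0],-0.6]]' >/dev/null
python3 -m inch '[[[0,0,-0.12],[0,0,0],-0.6],[[0,0,-0.12],[0,0,0],-0.6],[[0,0,-0.12],[0,0,0],-0.6],[[0,0,-0.12],[0,0,0],-0.6],[[0,0,-0.12],[0,0,0],-0.6]]' >/dev/null
python3 -m inch '[[[0,0,-0.12],[0,0,0],-0.6],[[0,0,-0.12],[0,0,0],-0.6],[[0,0,-0.12],[0,0,0],-0.6],[[0,0,-0.12],[0,0,0],-0.6],[[0,0,-0.12],[0,0,0],-0.6]]' >/dev/null
python3 -m inch '[[[0,0,-0.12],[0,0,0],-0.6],[[0,0,-0.12],[0,0,0],-0.6],[[0,0,-0.12],[0,0,0],-0.6],[[0,0,-0.12],[0,0,0],-0.6],[[0,0,-0.12],[0,0,0],-0.6]]' >/dev/null
python3 -m inch '[[[0,0,0],[-40,0,0],-0.6],[[0,0,0],[-40,0,0],-0.6],[[0,0,0],[0,0,0],-0.6],[[0,0,0],[0,0,0],-0.6]]' >/dev/null
cat > jig.py <<'E'
from h import *
import sys
c=cam('wrist',sys.argv[1]); P=cloud(c); z=P[...,2]
O=np.array([613.3,56]); X=np.array([.984,-.179]); Y=np.array([.179,.984])
J=np.stack([(P[...,:2]-O)@X,(P[...,:2]-O)@Y],-1)
def f(m,n):
    k,l,st,ce=cv2.connectedComponentsWithStats(m.astype(np.uint8))
    for q in range(1,k):
        if st[q,4]<60: continue
        r=cv2.minAreaRect(J[l==q].astype(np.float32)); print(n,"px",ce[q].round(),"jig",np.round(r[0],1),np.round(r[1],1),round(r[2],1),"z %.1f"%np.median(z[l==q]))
g=(abs(J[...,1])<140)&(c["depth"]>0)&(np.indices(z.shape)[0]<240)
f(g&(z>48)&(z<60)&(abs(J[...,0])<21),"rib")
f(g&(z>25)&(z<34)&(J[...,0]>24)&(J[...,0]<48),"fence")
dark=cv2.cvtColor(c["img"],cv2.COLOR_BGR2HSV)[...,2]<110
f(g&(z>28.6)&(z<34)&(J[...,0]<-10)&(J[...,0]>-52),"jaw")
k=g&(z>78)&(z<90)&(J[...,0]<-60)&(J[...,0]>-110)&(abs(J[...,1])<25)
f(k,"knob"); w=k&(c["img"].min(-1)>150); wp=J[w]
if len(wp): m=wp.mean(0); print("white line n",len(wp),m,"angle from jig x (deg)",np.degrees(np.arctan2(m[1],m[0]+85.3)))
go(528.6,72.3,59); print(env.state()["joints"][5])
E
python3 jig.py w9.png
```

```text
j6 2.482 tz 0.794 [0.2 2.6 3.9]
eff -3.793
j6 2.723 tz 0.702 [-0.2  1.7  4.4]
eff -3.06
rib px [330.  38.] jig [ 2.9 71.9] [14.1 42.4] 2.1 z 53.9
rib px [329. 105.] jig [3.5 0.4] [14.5 41.5] 1.2 z 53.8
rib px [328. 163.] jig [  3.2 -68.7] [14.3 41.1] 1.0 z 53.9
fence px [348.  96.] jig [32.9 -4.7] [240.1  17.9] 90.0 z 30.2
jaw px [303.  96.] jig [-22.3  -2.7] [ 24.5 243.4] 0.0 z 29.4
knob px [254. 109.] jig [-85.4  -0.1] [40.5 40.7] 7.8 z 84.2
white line n 41 [-96.35435541   0.49805687] angle from jig x (deg) 177.42026834506044
t 57.4 pos [509.4  -5.8 228.9] phi 1.331 shift tool [ 80.4   0.3 169.9] n>=4.7
0.17792611999986652
```

View pics/w9.png

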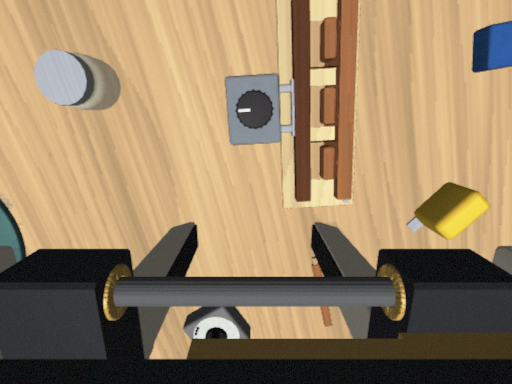

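```bash

python3 -m inch '[[[0,0,0],[-36.5,-7,0],0],[[0,0,0],[-36.5,-7,0],0],[[0,0,0],[-36.5,-7,0],0],[[0,0,0],[-36.5,-7,0],0],[[0,0,0],[-36.5,-7,0],0]]' >/dev/null
python3 -m inch '[[[0,0,0],[-36.5,-7,0],0],[[0,0,0],[-36.5,-7,0],0],[[0,0,0],[-36.5,-7,0],0],[[0,0,0],[-36.5,-7,0],0],[[0,0,0],[0,0,0],0]]' >/dev/null
python3 -m inch '[[[0,0,0],[0,0,0],0],[[0,0,0],[0,0,0],0]]' |head -2
cat > tim.py <<'E'
from h import *
import sys
c=cam('wrist',sys.argv[1]); P=cloud(c); z=P[...,2]; ok=(c["depth"]>0)&(np.hypot(P[...,0]-388,P[...,1]+245)<65)&(np.indices(z.shape)[0]<262)
def f(m,n):
    k,l,st,ce=cv2.connectedComponentsWithStats(m.astype(np.uint8)); q=1+np.argmax(st[1:,4]); p=P[l==q]
    r=cv2.minAreaRect(p[:,:2].astype(np.float32)); print(n,st[q,4],"px",ce[q].round(),"xy",np.round(r[0],1),np.round(r[1],1),"ang %.3f"%np.radians(r[2]),"z %.1f"%np.median(p[:,2]))
    return np.array(r[0])
f(ok&(z>28)&(z<45),"top"); b=f(ok&(z>56)&(z<68),"bar")
g=c["img"].min(-1); w=ok&(z>55)&(z<68)&(g>130); p=P[w]
if len(p): d=p[:,:2].mean(0)-b; print("line",len(p),p[:,:2].mean(0).round(1),"dir %.3f"%np.arctan2(d[1],d[0]))
v,u=[int(t.mean()) for t in np.nonzero(ok&(z>28))]; im=c["img"][max(0,v-70):v+70,max(0,u-70):u+70]
cv2.imwrite("pics/c_"+sys.argv[1],cv2.resize(im,None,fx=4,fy=4,interpolation=cv2.INTER_CUBIC)); print("crop at",u-70,v-70)
go(b[0],b[1],46); print(env.state()["joints"][5])
E
python3 tim.py w10.png
```

```text
time: 58.43
tool_pos: [370.9, -308.8, 229.1]
top 3668 px [256. 122.] xy [ 389.5 -246.4] [80.1 80.2] ang 0.332 z 34.9
bar 322 px [257. 124.] xy [ 389.4 -246.6] [39.4 11. ] ang 1.266 z 62.0
line 51 [ 386.6 -256.1] dir -1.858
crop at 186 113
t 58.5 pos [ 371.1 -308.5  229.3] phi 1.333 shift tool [ 64.4   3.3 183.3] n>=4.9
-0.5086305214957487
```

View pics/c_w10.png

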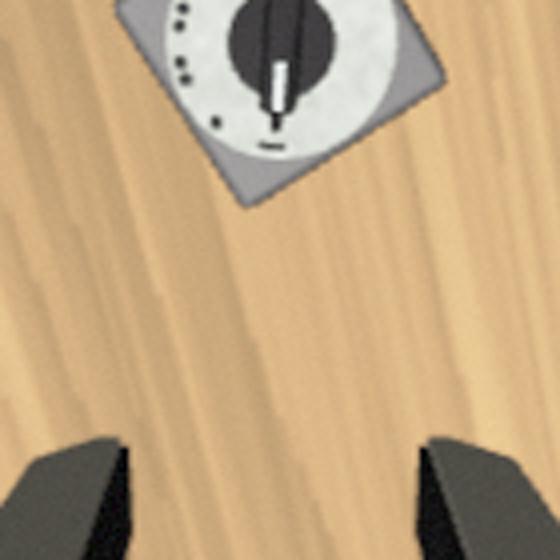

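```bash

python3 -m inch '[[[0,0,0.067],[0,0,0],0],[[0,0,0],[22,-0.4,40],0],[[0,0,0],[22,-0.4,40],0],[[0,0,0],[20.5,-0.3,40],0],[[0,0,0],[0,0,30],0]]' >/dev/null
python3 -m inch '[[[0,0,0],[0,0,0],0],[[0,0,0],[0,0,0],0],[[0,0,0],[0,0,20],0],[[0,0,0],[0,0,15],0],[[0,0,0],[0,0,0],0]]' 
python3 -m inch '[[[0,0,0],[0,0,0],0.6],[[0,0,0],[0,0,0],1],[[0,0,0],[0,0,0],1],[[0,0,0],[0,0,0],1],[[0,0,0],[0,0,0],1]]' >/dev/null
python3 -m inch '[[[0,0,0],[0,0,0],1],[[0,0,0],[0,0,0],1],[[0,0,0],[0,0,0],1]]' 
python3 -c "
from h import *
go(389.4,-246.6,43,0.03)"
```

```text
time: 59.32
tool_pos: [387.4, -252.8, 54.6]
tool_rot: [[0.302, 0.953, -0.0], [0.953, -0.302, 0.0], [0.0, -0.0, -1.0]]
force: [0.1, 0.0, -0.7]
grip_width: 46.3
gripper_force: 0.0
time: 59.98
tool_pos: [386.5, -252.8, 54.8]
tool_rot: [[0.302, 0.953, -0.002], [0.953, -0.302, 0.0], [-0.0, -0.002, -1.0]]
force: [-9.3, 2.3, 8.9]
grip_width: 10.2
gripper_force: 30.0
t 60.0 pos [ 386.5 -252.8   54.8] phi 1.264 shift tool [ 6.8  0.9 11.8] n>=0.3
turn z 1.234 n>=10.3 j6 -0.33
shift after turn [ 3.  -6.1 11.8]
```

```bash

python3 -m inch '[[[0,0,0],[0,0,0],0],[[0,0,0],[0,0,0],0],[[0,0,0],[6.5,-0.9,6],0],[[0,0,0],[0,0,5.5],0],[[0,0,0],[0,0,0],0]]' |grep pos
python3 -m inch '[[[0,0,0],[0,0,0],0.6],[[0,0,0],[0,0,0],1],[[0,0,0],[0,0,0],1],[[0,0,0],[0,0,0],1],[[0,0,0],[0,0,0],1]]' |grep pos
python3 -m inch '[[[0,0,0],[0,0,0],1],[[0,0,0],[0,0,0],1],[[0,0,0],[0,0,0],1]]' 
python3 -c "
from h import *
go(388.6,-246,43,0.03)"
```

```text
tool_pos: [387.9, -245.6, 41.4]
tool_pos: [388.4, -246.4, 43.0]
time: 61.07
tool_pos: [388.3, -246.4, 43.0]
tool_rot: [[0.302, 0.953, 0.0], [0.953, -0.302, -0.0], [-0.0, 0.0, -1.0]]
force: [-0.5, -0.2, 1.3]
grip_width: 11.3
gripper_force: 29.9
t 61.1 pos [ 388.3 -246.4   43. ] phi 1.264 shift tool [ 0.5  0.2 -0. ] n>=0.0
turn z 1.234 n>=10.3 j6 -0.31
shift after turn [ 0.3 -0.4 -0. ]
```

Now turn clockwise 1.24 rad.

```bash

python3 -m inch '[[[0,0,0.11],[0,0,0],1],[[0,0,0.11],[0,0,0],1],[[0,0,0.11],[0,0,0],1],[[0,0,0.11],[0,0,0],1],[[0,0,0.11],[0,0,0],1]]' |grep -E "pos|force|width"
python3 -m inch '[[[0,0,0.11],[0,0,0],1],[[0,0,0.11],[0,0,0],1],[[0,0,0.11],[0,0,0],1],[[0,0,0.11],[0,0,0],1],[[0,0,0.11],[0,0,0],1]]' |grep -E "pos|force|width"
python3 -m inch '[[[0,0,0.11],[0,0,0],1],[[0,0,0.03],[0,0,0],1],[[0,0,0],[0,0,0],1],[[0,0,0],[0,0,0],1]]' 
python3 -c "
from h import *
go(388.6,-246,43,0.03)"
python3 -m inch '[[[0,0,0],[0,0,0],0.3],[[0,0,0],[0,0,0],0.3],[[0,0,0],[0,0,0],0],[[0,0,0],[0,0,0],0],[[0,0,0],[0,0,-30],0]]' |grep -E "force|width"
python3 -m inch '[[[0,0,0],[0,0,-40],0],[[0,0,0],[0,0,-40],0],[[0,0,0],[-30,0,-40],0],[[0,0,0],[-40,0,-20],0],[[0,0,0],[0,0,0],0]]' >/dev/null
python3 -m inch '[[[0,0,0],[0,0,0],0],[[0,0,0],[0,0,0],0]]' >/dev/null
python3 tim.py w11.png
```

```text
tool_pos: [387.8, -246.1, 43.0]
force: [-6.8, 4.0, 6.4]
grip_width: 10.8
gripper_force: 29.9
tool_pos: [387.5, -245.5, 42.9]
force: [-9.8, 9.8, 10.2]
grip_width: 10.8
gripper_force: 30.0
time: 62.23
tool_pos: [387.5, -245.3, 42.9]
tool_rot: [[1.0, 0.024, -0.002], [0.024, -1.0, 0.002], [-0.002, -0.003, -1.0]]
force: [-8.3, 10.3, 11.3]
grip_width: 11.1
gripper_force: 30.0
t 62.2 pos [ 387.5 -245.3   42.9] phi 0.024 shift tool [ 1.   0.7 -0.1] n>=0.0
turn z -0.006 n>=0.1 j6 0.93
shift after turn [ 1.   0.7 -0.1]
force: [-0.2, -0.7, -0.9]
grip_width: 39.7
gripper_force: 0.0
top 4166 px [253. 125.] xy [ 388.7 -246.6] [80.1 80. ] ang 0.332 z 34.9
bar 375 px [254. 128.] xy [ 388.8 -246.6] [39.5 10. ] ang 0.022 z 62.1
line 50 [ 378.  -247.2] dir -3.093
crop at 182 119
t 63.3 pos [ 326.3 -247.7  203.9] phi 0.024 shift tool [ 62.6   0.6 157.8] n>=4.2
0.8353318236224873
```

View pics/c_w11.png

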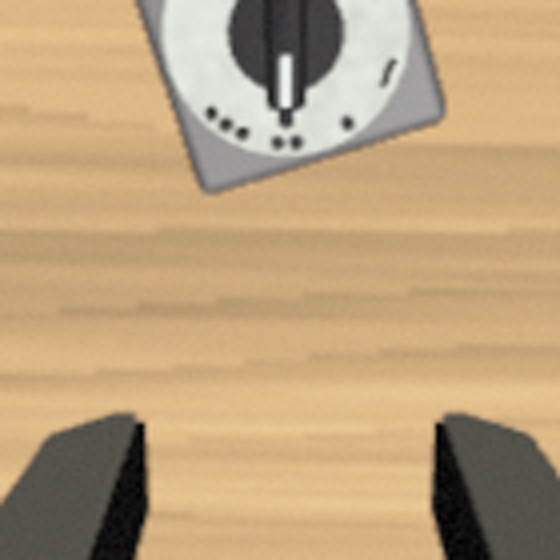

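```bash
python3 - <<'E'
from h import *
s=cam("side"); a=cam("scene")
P=cloud(a); m=(P[...,0]>452)&(P[...,0]<566)&(P[...,1]>310)&(P[...,1]<405)&(P[...,2]>14)&(P[...,2]<54)
print("box content",m.sum(),np.median(P[m],0) if m.any() else 0)
o=np.hstack([cv2.resize(s["img"][100:250,150:350],(400,300)),cv2.resize(a["img"][120:270,220:420],(400,300))])
cv2.imwrite("pics/fin.png",cv2.resize(o,(800,300)))
E
```

```text
box content 276 [514.17743313 357.31724067  45.10619107]
```

View pics/fin.png

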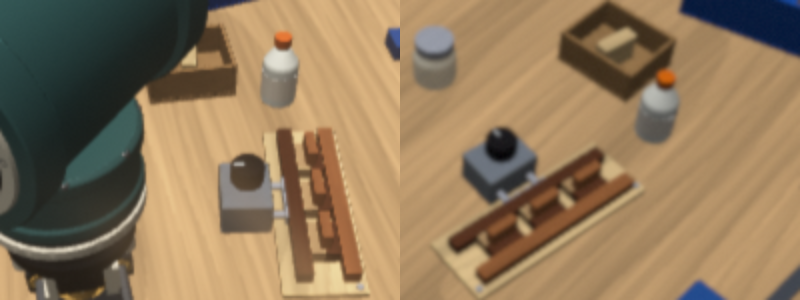

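```bash
python3 -c "
from cell import env
print(env.sign_off())"
```

```text
the job is handed in; nothing more can be done
None
```

The job is done and handed in at about 63 s: the offcut is in the scrap box, all three pulls found on the bench are clamped ribs up against the fence, the knob was turned until it slipped at its end stop, and the timer points to two dots, with the bottle and jar still standing.

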